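Pack the dried eyes in the parts case

TASK

Pack the painted wooden eyes that have dried in the covered glass dish. First swing the latch of the wooden case free and open its lid; then raise the dish's cover edge-first, tipping it up on its opposite edge before it comes away, lift it just clear and, keeping it low, lay it on the bench right way up. Move every eye from the dish into the case, then set the cover back centered on the dish and shut and latch the case, leaving the other things on the bench where they stand.

Things in the scene. Friction and masses are not known exactly. Their poses are not given: they have to be found in the camera images.
- case: Shallow wooden parts case, fixed to the bench: outside 140 mm (its x) by 220 mm (its y), walls 45 mm high and 8 mm thick, floor 8 mm thick (inside 124 x 204 mm, 37 mm deep). Origin: centre of its underside. Its x axis points from the front (latch side, towards the robot) to the back (hinge side), z up.
- case_lid (a joint): The case's flat wooden lid, 140 x 220 x 8 mm, hinged along the top of the back wall; 0 = shut, grows as it opens upward and back, up to 1.75 rad. A stiff hinge: it stays where it is left; about 3 N at the tab moves it. It opens only when the latch is swung free.
- lid_tab (a point): Grip point on the lid's flat brass lifting tab. The tab is 16 mm wide (along the case's y), 6 mm thick and sticks out 39 mm from the lid's front edge, in the lid's plane; this point is in the middle of its width and thickness, 26 mm out from the edge, and moves with the lid. Shut, it lies 49.5 mm above the bench. There is free space below and on both sides of it.
- lid_hinge (a point): Fixed point 4 mm above the hinge axis with the lid shut, in line with the tab; the tab's point turns about the hinge axis (the case's y axis) at a radius of 166 mm. The hinge axis is 45.5 mm above the bench.
- case_latch (a joint): Brass swivel latch lever that turns about an upright pivot in front of the case; 0 = closed, pointing to the back (case +x) over the front edge of the lid and holding it down; grows to 1.65 rad as its end swings clockwise seen from above, to case -y, clear of the lid. Stiff enough to stay where it is left, moved by about 1 N.
- latch_knob (a point): Middle of the upright round knob on the latch lever, 11 mm diameter and 20 mm high (this point 10 mm below its top), 34 mm from the pivot. The lever is a flat bar 14 mm wide whose upper face lies 10 mm below this point; the knob is 72 mm above the bench at this point.
- latch_pivot (a point): Point on the latch's upright pivot axis, at the same height as the knob's point. The pivot stands on a wooden block on the case's front, 34 mm wide, 32 mm deep, its top 54 mm above the bench. The lever passes 3.5 mm above the shut lid, so the lid must be fully down before it is latched.
- dish: Shallow round glass dish (petri-dish form), loose, 140 mm outside diameter, 20 mm high, walls 3 mm, floor 4 mm thick (inside 134 mm diameter, 16 mm deep). Origin: centre of its underside; z up.
- cover: Its loose glass cover, 0.2 kg: a 152 mm disc with a 10 mm rim that hangs outside the dish wall with about 3 mm play. Origin: centre of the rim's lower edge; the disc's top is 14 mm above it. A wooden bar handle in the middle, 44 mm along the cover's x, 14 mm along its y, stands from 14 to 34 mm above the origin. Seated, its origin is 10 mm above the dish's; lying on the bench, at bench height.
- eye1: Half-round wooden eye, loose: a disc of 26 mm diameter with straight sides 9 mm high and a low dome above, 14 mm high in all, white with a black pupil; origin: centre of its flat underside. About 12 g. Starts in the dish; pressed lightly on top it can be slid along the dish's floor. May be absent.
- eye2: Another eye, the same. May be absent.
- eye3: Another eye, the same. May be absent.
- eye4: Another eye, the same. May be absent.
- spool: Bystander: spool of wire, 68 mm diameter, 70 mm high, standing; origin at the centre of its underside.
- jar: Bystander: amber glass jar with a black cap, 62 mm diameter, 95 mm high; origin at the centre of its underside.
- brush_cup: Bystander: square painted holder full of brushes, 85 mm wide, about 270 mm high with the brushes; origin at the centre of its underside.
- figure: Bystander: raw wooden lizard carving, 170 mm long, 40 mm high; origin at the centre of its underside.
Mind the look-alikes: they are no part of the job. What is meant by the cover is not blue or pink, and is the larger of those in its own colour.

How it is judged:
By the outcome, as a careful person would: the job done as asked, in the order asked, and still so for the second after the job is handed in, with the robot touching nothing.
Of eye1, eye2, eye3, eye4 only 2 to 4 are there at a start; the rules pass over those that are not, and their reading is None.
At some moment in a run one of eye1, eye2, eye3, eye4 may be knocked a few centimetres aside while the robot is not near it.
Once in a run the grip may slacken for a moment while it holds something.
It also fails if it takes over 210 s, if anything falls off the work surface, if the arm or the gripper's body presses on something with over 40 N, if the wrist force passes 120 N, or if a joint passes its speed limit or range.

ROBOT

A 6-joint arm with a two-finger parallel gripper is mounted at the origin on the work surface. World frame = base frame: x ahead of the robot, y to its left, z up, the work surface at z = 0. Lengths are in m, angles in rad, forces in N, time in s.
With the tool pointing down it reaches from about 0.225 to 0.875 m from the base axis. Payload 3.4 kg.
Tool frame: the origin (TCP) lies between the finger pads; the fingertips stand 11 mm ahead of it and the grasp point (between the pads) lies 8 mm behind it; z points along the fingers, y is the direction in which the jaws open and shut (so a half turn about z gives the same grasp; the last joint's range is limited). The gripper opens to 85 mm and grips with 20 to 120 N. Pads are 22 mm wide; open, the fingers measure 114 mm over their backs; the gripper's body (76 mm by 85 mm) begins 54 mm behind the grasp point. The pads swing forward as they close: fully open they stand 13 mm farther back than shut.
Start: joints at [-1.452, 0.276, 1.505, -0, 1.361, -0.121], TCP at [0.137, -0.559, 0.242] pointing down, gripper open.
Joint ranges: [-2.89, 2.89], [-0.75, 2.08], [0.22, 2.7], [-1.18, 4.32], [0.11, 2.71], [-2.7, 2.7]. Speed limits (rad/s): [2.57, 2.57, 3.14, 3.14, 3.14, 3.14].

INTERFACE

Orientations are given as a unit quaternion [w, x, y, z].
In Python, from rig import manip gives the robot as it stands. The module is installed in compiled form; this text tells all that it offers.
- The arm moves only by the tool move_arm, never from a script. Its argument "series" is a list that holds one entry, the list of rows, each a list of 7 numbers: the shift along the world's x, y, z in m, then the turn, a rotation vector about the world's x, y, z in rad, then the finger opening in m, from 0 to 0.0854. A call has 1 to 20 rows; each row shifts and turns the commanded pose from where the row before left it; what a row does not reach is not made up. A row lasts 1/12 s, in which the tool goes at most 41.7 mm and 7.16 degrees, less where a joint would pass 70% of its speed; a pose out of reach is approached as far as the arm can. A call with a gripper value outside its range is refused whole. The fingers move at their own pace and stop on an object; "newtons" is the grip in N (left out, the last holds). Time passes only in rows, so rows that do not move let the fingers close. It gives the time, the measured TCP pose, the force and the opening at its end, in the units of the state.
- manip.get_state(): the state, without advancing time (a new reading comes with each control period).
- manip.get_image(name): name is "scene" or "top"; returns a dict with "color" (480x640x3 uint8, red, green, blue), "fx", "fy", "cx", "cy" (pixels), "k1" (the pictures are not rectified: a ray, as slopes to the right and down, at radius r is drawn at 1 + k1 r^2 times it, then the intrinsics apply), "R" (3x3) and "t" (3): a world point X has camera coordinates R X + t. Camera axes: x right, y down, z forward; pixel columns grow to the right and rows downward; lengths in m; the calibration is good to about 2 mm. A picture is of the moment at which its call begins. There is no depth.
- manip.sign_off(): hands the job in, once; it reports no verdict.
The state is a dict: "clock": time; "qpos": joint angles; "qd": joint speeds; "effort": joint torques, N m; "position": TCP position; "ee_rot": TCP orientation; "contact_force": force on the tool from outside, world axes, zero at the start; "moment": the same for the moment, N m; "width": finger opening in m.
Only numpy, scipy, OpenCV 4.12 (cv2) and the standard library are available. Lean on these libraries where they do the work, as an engineer would, in place of code of your own. Each camera call takes 0.05 s, during which the arm holds its last target.

## Working session

There is one attempt and no reset: what is moved stays moved. The work goes in short steps, Python scripts to look and compute and a tool call to move; the robot and the scene stay as the last step left them, time stands still between calls to the robot, and variables do not carry over. Pictures are saved under pics/ and viewed, and the job is handed in when it is done.

Besides the shell and the picture viewer there is one more tool, called in YAML: its name, and indented under it one key for each argument. move_arm: Moves the arm, as the interface text tells. Its arguments: {"type":"object","properties":{"series":{"type":"array"},"newtons":{"type":"number"}},"required":["series"]}

```bash
ls; mkdir -p pics
python3 - <<'E'
from rig import manip
import cv2
print(manip.get_state())
for n in("scene","top"):
    d=manip.get_image(n); cv2.imwrite(f"pics/{n}0.png",d["color"][:,:,::-1])
    print(n,{k:d[k] for k in d if k!="color"})
E
```

```text
pics
{'clock': 0.0, 'qpos': array([-1.45200967e+00,  2.76589311e-01,  1.50610665e+00, -1.87339734e-05,
        1.36072427e+00, -1.21007203e-01]), 'qd': array([-0.0006654 ,  0.0022176 ,  0.00033095,  0.00191113, -0.00175048,
       -0.00077398]), 'effort': array([ 6.31747698e-04, -4.16778302e+01, -2.45802462e+01, -1.04070086e-04,
        1.11877199e-02,  8.72645476e-07]), 'position': array([ 0.13648795, -0.55804579,  0.2414535 ]), 'ee_rot': array([-9.13798980e-04,  9.92820320e-01,  1.19611777e-01, -8.14471322e-06]), 'contact_force': array([-0.32573493, -1.03809057, -0.4627758 ]), 'moment': array([ 0.03633858,  0.0460052 , -0.02372355]), 'width': 0.08562763061481245}
scene {'fx': 518.5850523022292, 'fy': 518.5850523022292, 'cx': 328.5025992692714, 'cy': 239.1097910637329, 'k1': -0.05060734855653936, 'R': array([[-6.19476332e-01,  7.85014975e-01, -7.50175561e-04],
       [ 5.39642640e-01,  4.25152046e-01, -7.26657800e-01],
       [-5.70118317e-01, -4.50552135e-01, -6.86999184e-01]]), 't': array([ 0.29296414, -0.20923088,  1.93006129])}
top {'fx': 473.70529559790236, 'fy': 473.70529559790236, 'cx': 314.1577392977466, 'cy': 245.38693081235158, 'k1': 0.012708959272650725, 'R': array([[-0.02468158, -0.9993599 , -0.02589607],
       [-0.99462899,  0.02715288, -0.09987935],
       [ 0.10051857,  0.02329181, -0.99466251]]), 't': array([0.03242415, 0.48875136, 1.3261075 ])}
```

View pics/scene0.png

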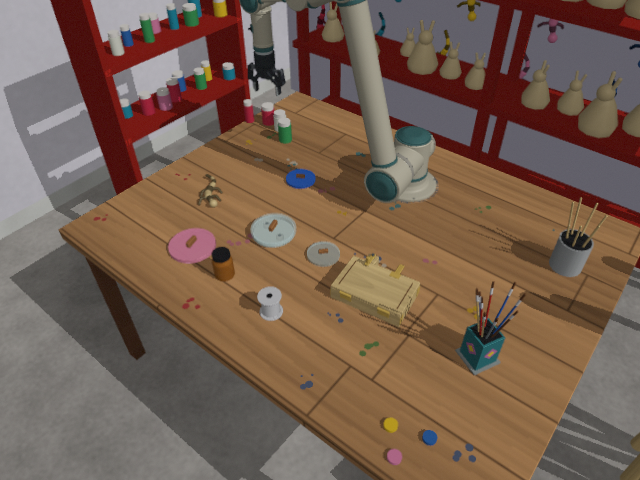

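View pics/top0.png

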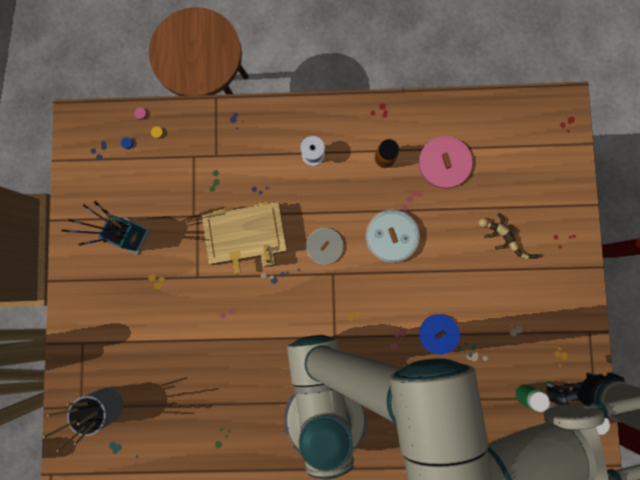

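Possible covers in the top view are pink (446,162), blue (440,334), small clear (325,246) and large clear with eyes beneath (393,237). By the description it is the large clear one at (393,237), and I'll check that in a crop. The case is at (245,233), with the tab at (236,262) and the latch at (267,256).

```bash
cat > h.py <<'E'
import numpy as np, cv2
from rig import manip
from scipy.spatial.transform import Rotation as Ro
def img(n): return manip.get_image(n)
def ray(d,u,v):
    K=np.array([[d["fx"],0,d["cx"]],[0,d["fy"],d["cy"]],[0,0,1]])
    p=cv2.undistortPoints(np.array([[[u,v]]],float),K,np.array([d["k1"],0,0,0,0]))[0,0]
    w=d["R"].T@np.array([p[0],p[1],1]); c=-d["R"].T@d["t"]
    return c,w/np.linalg.norm(w)
def onz(d,u,v,z):
    c,w=ray(d,u,v); return c+w*(z-c[2])/w[2]
def proj(d,X):
    K=np.array([[d["fx"],0,d["cx"]],[0,d["fy"],d["cy"]],[0,0,1]])
    p,_=cv2.projectPoints(np.array(X,float).reshape(-1,1,3),cv2.Rodrigues(d["R"])[0],d["t"],K,np.array([d["k1"],0,0,0,0.]))
    return p[:,0]
def crop(d,u0,v0,u1,v1,f,name,pts=None):
    c=d["color"][v0:v1,u0:u1,::-1]; c=cv2.resize(c,None,fx=f,fy=f,interpolation=cv2.INTER_CUBIC)
    if pts is not None:
        for p in proj(d,pts): cv2.circle(c,(int((p[0]-u0+.5)*f),int((p[1]-v0+.5)*f)),2,(0,0,255),-1)
    cv2.imwrite("pics/"+name,c)
E
python3 - <<'E'
from h import *
t=img("top"); s=img("scene")
crop(t,190,190,440,290,3,"c1.png")
crop(s,240,200,430,330,4,"c2.png")
E
```

```text
(no output)
```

View pics/c1.png

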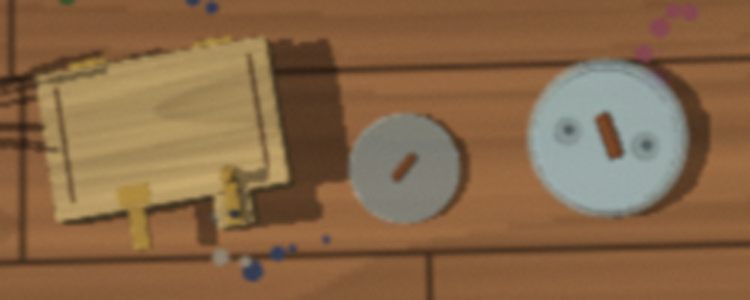

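View pics/c2.png

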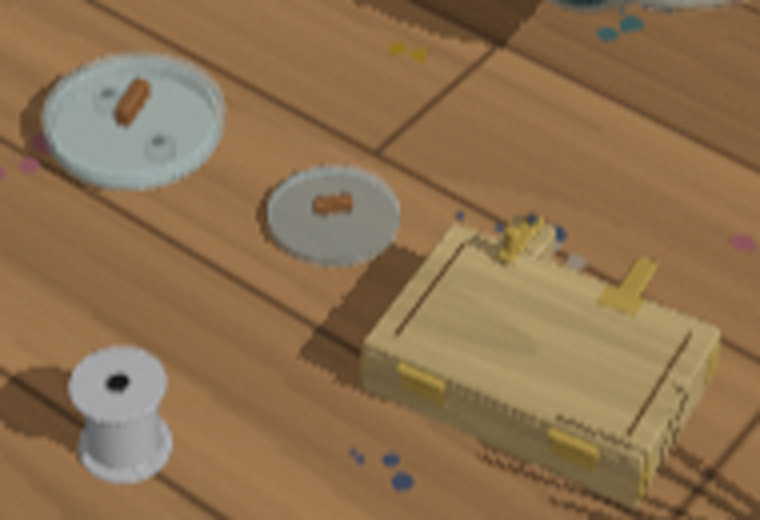

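Run:
```python
from h import *
t=img("top"); s=img("scene")
f=lambda x,y:((x+.5)/3-.5+190,(y+.5)/3-.5+190)
g=lambda x,y:((x+.5)/4-.5+240,(y+.5)/4-.5+200)
P=[onz(t,*f(*p),.053) for p in [(39,78),(266,38),(291,183),(57,221)]]
for a in P: print("T",a.round(4))
print([np.linalg.norm(P[i]-P[(i+1)%4]).round(3) for i in range(4)], np.mean(P,0))
Q=[onz(s,*g(*p),.053) for p in [(363,350),(458,226),(720,327),(640,474)]]
for a in Q: print("S",a.round(4))
print("tab end",onz(t,*f(142,248),.05),onz(s,*g(650,261),.05))
print("knob top",onz(t,*f(227,170),.082), "block", onz(t,*f(237,225),.054))
# cover by colour mask
for n,d,(u0,v0,u1,v1) in (("t",t,(355,200,430,275)),("s",s,(240,205,302,255))):
    c=cv2.cvtColor(d["color"],cv2.COLOR_RGB2HSV); m=np.zeros(c.shape[:2],np.uint8)
    m[v0:v1,u0:u1]=((c[v0:v1,u0:u1,0]>70)&(c[v0:v1,u0:u1,0]<115)&(c[v0:v1,u0:u1,2]>110))*255
    cn=max(cv2.findContours(m,0,2)[0],key=cv2.contourArea)
    e=cv2.fitEllipse(cv2.convexHull(cn)); print(n,e,cv2.contourArea(cn),onz(d,*e[0],.024),onz(d,*e[0],.02))
    # handle
    h=((c[...,0]<15)&(c[...,1]>110)); mm=np.zeros_like(m); x,y=map(int,e[0]); mm[y-14:y+15,x-14:x+15]=h[y-14:y+15,x-14:x+15]*255
    cc=max(cv2.findContours(mm,0,2)[0],key=cv2.contourArea); r=cv2.minAreaRect(cc); print("handle",r)
    b=cv2.boxPoints(r); print(onz(d,*r[0],.044), [onz(d,*q,.044).round(3) for q in b])
crop(t,345,190,445,285,8,"c3.png"); crop(t,190,190,300,280,7,"c4.png")
```

```text
T [0.5796 0.332  0.053 ]
T [0.6115 0.1172 0.053 ]
T [0.4739 0.0962 0.053 ]
T [0.4442 0.3153 0.053 ]
[np.float64(0.217), np.float64(0.139), np.float64(0.221), np.float64(0.136)] [0.52727884 0.21514809 0.053     ]
S [0.6184 0.1217 0.053 ]
S [0.4753 0.1012 0.053 ]
S [0.4409 0.3116 0.053 ]
S [0.59   0.3384 0.053 ]
tab end [0.41714448 0.23652809 0.05      ] [0.41350721 0.23457146 0.05      ]
knob top [0.48470344 0.15207774 0.082     ] block [0.43599098 0.1470703  0.054     ]
t ((392.32586669921875, 235.40902709960938), (48.51568603515625, 49.640098571777344), 43.33305358886719) 1840.5 [ 0.51198283 -0.20348356  0.024     ] [ 0.51245388 -0.20405389  0.02      ]
handle ((392.60003662109375, 234.80003356933594), (13.914020538330078, 3.7947328090667725), 71.56504821777344)
[ 0.51132509 -0.20146754  0.044     ] [array([ 0.529, -0.191,  0.044]), array([ 0.532, -0.201,  0.044]), array([ 0.494, -0.212,  0.044]), array([ 0.491, -0.202,  0.044])]
s ((272.8692321777344, 230.22727966308594), (31.518253326416016, 42.60206604003906), 86.75252532958984) 992.0 [ 0.52018531 -0.19585727  0.024     ] [ 0.51714367 -0.19907229  0.02      ]
handle ((272.7307434082031, 225.15380859375), (4.714951515197754, 11.094003677368164), 33.690067291259766)
[ 0.51756916 -0.19687251  0.044     ] [array([ 0.54 , -0.199,  0.044]), array([ 0.494, -0.214,  0.044]), array([ 0.495, -0.195,  0.044]), array([ 0.541, -0.18 ,  0.044])]
```

View pics/c3.png

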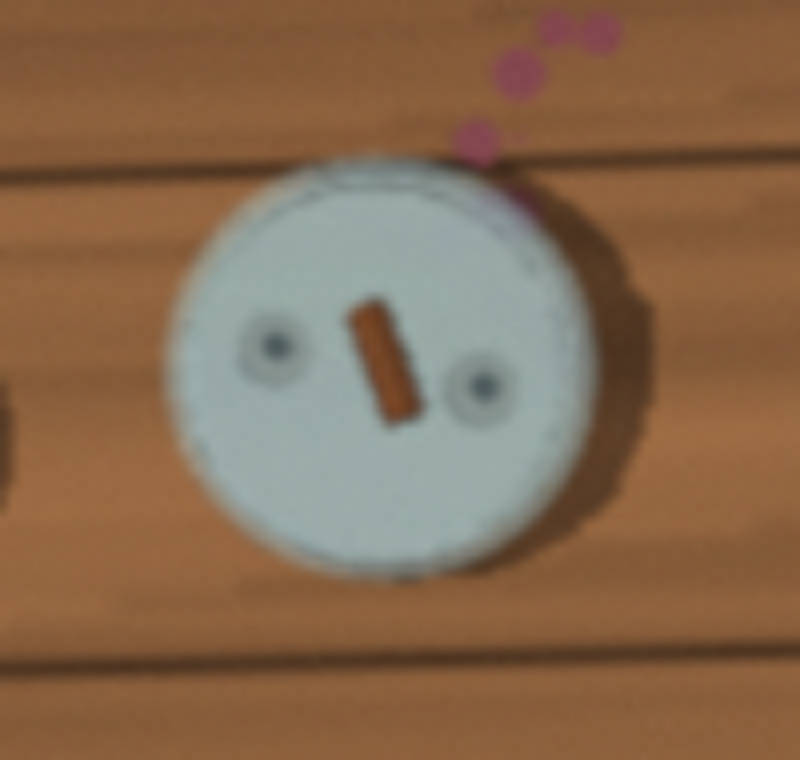

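View pics/c4.png

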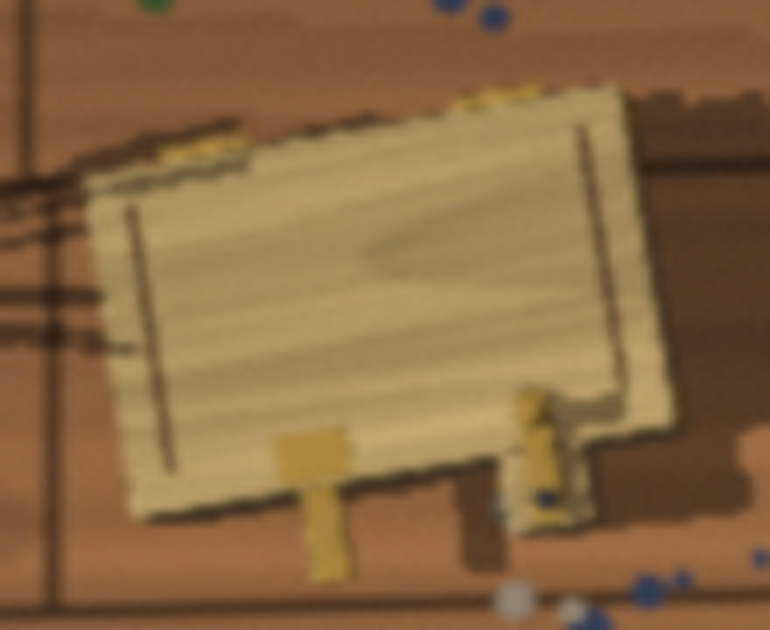

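The close crop confirms it: the large clear cover at (393,237) sits on a dish with two eyes. The lid measures about 218 x 138 mm, as it should. I'll start with the latch.

move_arm:
  series:
    - [[0.015,0.03,0,0,0,0.115,0.05],[0.015,0.03,0,0,0,0.115,0.05],[0.015,0.03,0,0,0,0.115,0.05],[0.015,0.03,0,0,0,0.115,0.05],[0.015,0.03,0,0,0,0.115,0.05],[0.015,0.03,0,0,0,0.115,0.05],[0.015,0.03,0,0,0,0.115,0.05],[0.015,0.03,0,0,0,0.115,0.05],[0.015,0.03,0,0,0,0.115,0.05],[0.015,0.03,0,0,0,0.115,0.05],[0.015,0.03,0,0,0,0.115,0.05],[0.015,0.03,0,0,0,0.115,0.05],[0.015,0.03,0,0,0,0.115,0.05],[0.015,0.03,0,0,0,0.115,0.05],[0.015,0.03,0,0,0,0.115,0.05],[0.015,0.03,0,0,0,0.115,0.05],[0.015,0.03,0,0,0,0.115,0.05],[0.015,0.03,0,0,0,0.115,0.05],[0.015,0.03,0,0,0,0.115,0.05],[0,0,0,0,0,0,0.05]]
  newtons: 40

```text
clock: 1.97
position: [0.4238, 0.0162, 0.2425]
ee_rot: [0.001, 0.347, 0.938, 0.002]
contact_force: [0.8, -0.5, -0.5]
width: 0.05
```

move_arm:
  series:
    - [[0.008,0.018,-0.012,0,0,0.12,0.05],[0.008,0.018,-0.012,0,0,0.12,0.05],[0.008,0.018,-0.012,0,0,0.12,0.05],[0.008,0.018,-0.012,0,0,0.12,0.05],[0.008,0.018,-0.012,0,0,0.12,0.05],[0.008,0.018,-0.012,0,0,0.12,0.05],[0.007,0.015,-0.012,0,0,0.12,0.05],[0.007,0.015,-0.012,0,0,0.016,0.05],[0,0,0,0,0,0,0.05],[0,0,0,0,0,0,0.05]]

```text
clock: 2.8
position: [0.4831, 0.1491, 0.1457]
ee_rot: [-0.001, -0.07, 0.998, -0.0]
contact_force: [0.1, -0.2, 0.6]
width: 0.0499
```

Run:
```python
from h import *
t=img("top"); s=img("scene")
crop(t,190,190,300,280,7,"d1.png",[[.4855,.154,.082]]); crop(s,320,220,430,310,7,"d2.png",[[.4855,.154,.082]])
st=manip.get_state(); print(st["position"],st["ee_rot"],st["qpos"],st["clock"])
```

```text
[0.48341937 0.14856156 0.14675229] [ 1.08660249e-05 -6.90485792e-02  9.97613263e-01 -2.66273257e-04] [ 1.60867727e-01  2.48058434e-01  1.79968453e+00 -5.99155087e-04
  1.09387692e+00 -1.54786069e+00] 2.9
```

View pics/d1.png

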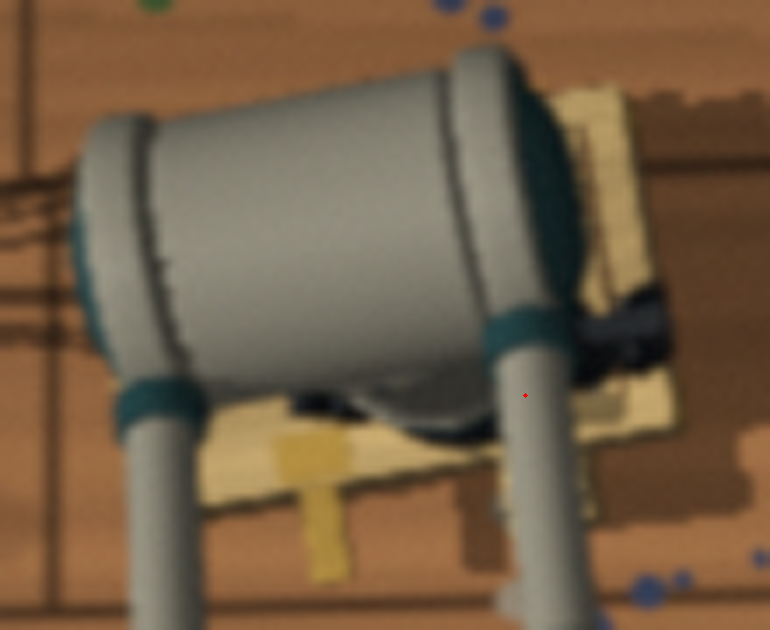

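View pics/d2.png

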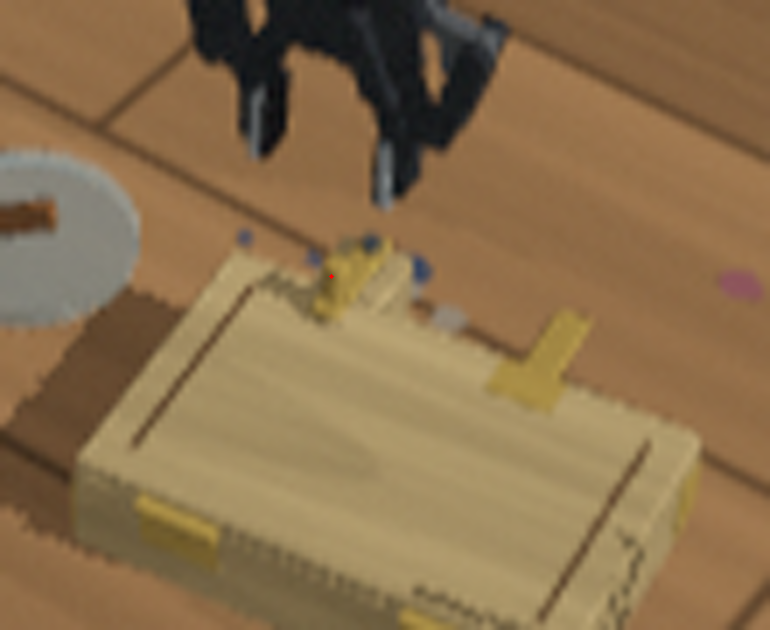

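Run:
```python
from h import *
s=img("scene")
crop(s,350,245,395,275,16,"d3.png",[[.4855,.154,.082],[.4855,.154,.062],[.4518,.1491,.062]])
```

```text
(no output)
```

View pics/d3.png

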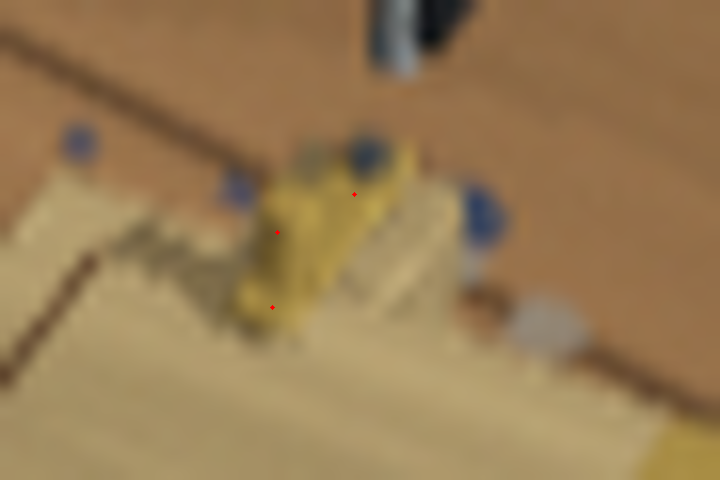

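Run:
```python
from h import *
t=img("top"); s=img("scene")
print(onz(t,(547.5)/7-.5+190,(497.5)/7-.5+190,.066), onz(s,368/16-.5+350,155/16-.5+245,.066))
print(onz(t,(533.5)/7-.5+190,(400.5)/7-.5+190,.082), onz(s,283/16-.5+350,200/16-.5+245,.082))
```

```text
[0.44663151 0.14808784 0.066     ] [0.44497324 0.14718501 0.066     ]
[0.48362731 0.15104765 0.082     ] [0.47808634 0.14993631 0.082     ]
```

move_arm:
  series:
    - [[-0.0015,0.0035,-0.015,0,0,0,0.04],[0,0,-0.015,0,0,0,0.04],[0,0,-0.015,0,0,0,0.04],[0,0,-0.015,0,0,0,0.04],[0,0,-0.01,0,0,0,0.04],[0,0,0,0,0,0,0.04],[0,0,0,0,0,0,0.0],[0,0,0,0,0,0,0.0],[0,0,0,0,0,0,0.0],[0,0,0,0,0,0,0.0],[0,0,0,0,0,0,0.0],[0,0,0,0,0,0,0.0]]
  newtons: 20

```text
clock: 4.05
position: [0.4829, 0.153, 0.0772]
ee_rot: [0.001, -0.07, 0.998, 0.0]
contact_force: [0.3, -0.5, 4.4]
width: 0.0097
```

Run:
```python
import numpy as np
a=.143-.11*np.arange(16); p=.034*np.c_[np.cos(a),np.sin(a)]
print(np.diff(p,axis=0).round(4).tolist(), p[-1]-p[0])
```

```text
[[0.0003, -0.0037], [-0.0001, -0.0037], [-0.0005, -0.0037], [-0.0009, -0.0036], [-0.0013, -0.0035], [-0.0017, -0.0033], [-0.002, -0.0031], [-0.0024, -0.0029], [-0.0027, -0.0026], [-0.0029, -0.0023], [-0.0032, -0.002], [-0.0034, -0.0016], [-0.0035, -0.0012], [-0.0036, -0.0008], [-0.0037, -0.0004]] [-0.03148535 -0.03877628]
```

move_arm:
  series:
    - [[0.0003,-0.0037,0.001,0,0,-0.11,0],[-0.0001,-0.0037,0,0,0,-0.11,0],[-0.0005,-0.0037,0,0,0,-0.11,0],[-0.0009,-0.0036,0,0,0,-0.11,0],[-0.0013,-0.0035,0,0,0,-0.11,0],[-0.0017,-0.0033,0,0,0,-0.11,0],[-0.002,-0.0031,0,0,0,-0.11,0],[-0.0024,-0.0029,0,0,0,-0.11,0],[0,0,0,0,0,0,0]]

```text
clock: 4.8
position: [0.4744, 0.1237, 0.0776]
ee_rot: [0.002, 0.363, 0.932, -0.001]
contact_force: [1.5, -5.2, -0.4]
width: 0.0097
```

move_arm:
  series:
    - [[-0.0027,-0.0026,0,0,0,-0.11,0],[-0.0029,-0.0023,0,0,0,-0.11,0],[-0.0032,-0.002,0,0,0,-0.11,0],[-0.0034,-0.0016,0,0,0,-0.11,0],[-0.0035,-0.0012,0,0,0,-0.11,0],[-0.0036,-0.0008,0,0,0,-0.11,0],[-0.0025,-0.0002,0,0,0,-0.06,0],[0,0,0,0,0,0,0],[0,0,0,0,0,0,0]]

```text
clock: 5.55
position: [0.4531, 0.1103, 0.0777]
ee_rot: [0.004, 0.665, 0.746, -0.002]
contact_force: [2.8, -14.5, 0.1]
width: 0.0099
```

move_arm:
  series:
    - [[0,0,0,0,0,0,0.03],[0,0,0,0,0,0,0.03],[0,0,0,0,0,0,0.03],[0,0,0.02,0,0,0,0.03],[0,0,0.02,0,0,0,0.04],[0,0,0.02,0,0,0.1,0.05],[-0.01,-0.01,0.02,0,0,0.12,0.05],[-0.03,-0.02,0,0,0,0.12,0.05],[-0.04,-0.02,0,0,0,0.12,0.05],[-0.02,-0.02,0,0,0,0.12,0.05],[0,-0.02,0,0,0,0.12,0.05],[0,-0.02,0,0,0,0.12,0.05],[0,0,0,0,0,0.12,0.05],[0,0,0,0,0,0.12,0.05],[0,0,0,0,0,0.12,0.05],[0,0,0,0,0,0.12,0.05],[0,0,0,0,0,0.12,0.05],[0,0,0,0,0,0.12,0.05],[0,0,0,0,0,0.12,0.05],[0,0,0,0,0,0,0.05]]

```text
clock: 7.22
position: [0.3541, 0.0065, 0.1573]
ee_rot: [-0.0, -0.101, 0.995, 0.0]
contact_force: [0.7, -0.2, 0.8]
width: 0.0499
```

Run:
```python
from h import *
t=img("top"); s=img("scene")
P=[[.429,.2377,.0525]]
crop(t,190,190,300,280,7,"e1.png",P); crop(s,320,220,430,310,7,"e2.png",P)
st=manip.get_state(); print(st["position"],st["ee_rot"],st["clock"],st["contact_force"])
```

```text
[0.3542447  0.00640793 0.15729459] [-4.86181069e-05 -9.80893184e-02  9.95177589e-01  2.23587663e-04] 7.3167 [0.06022546 0.07969086 0.40272602]
```

View pics/e1.png

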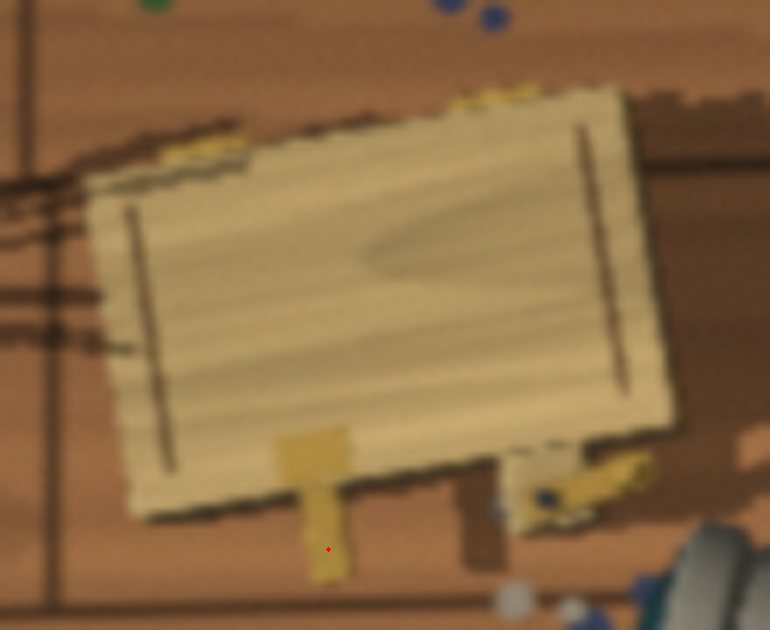

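View pics/e2.png

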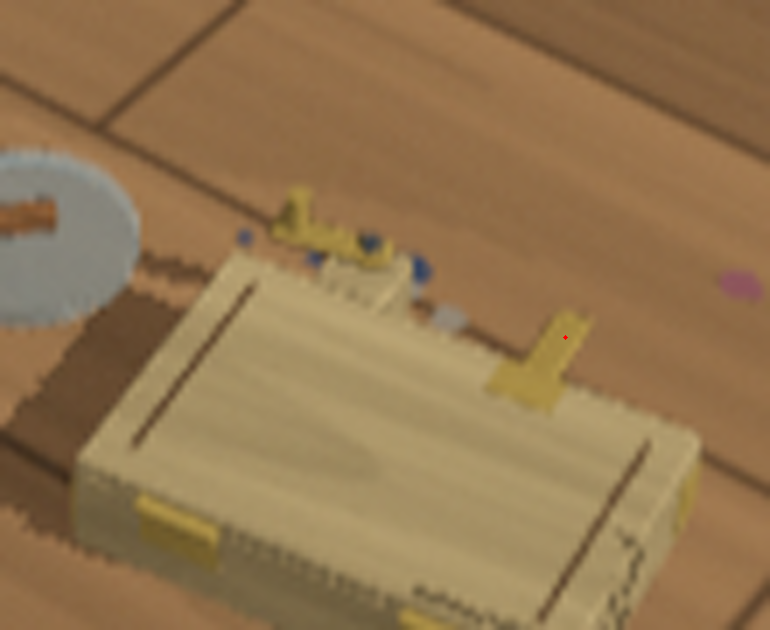

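Both views show the latch lever clear of the lid's edge. The tab point I worked out falls in the middle of the tab, at (328,549) in the top crop and (565,338) in the scene crop.

move_arm:
  series:
    - [[0.009,0.029,-0.006,0,0,-0.025,0.05],[0.009,0.029,-0.006,0,0,-0.025,0.05],[0.0095,0.029,-0.006,0,0,0,0.05],[0.0095,0.029,-0.006,0,0,0,0.05],[0.0095,0.029,-0.006,0,0,0,0.05],[0.0095,0.029,-0.006,0,0,0,0.05],[0.0095,0.029,-0.006,0,0,0,0.05],[0.0095,0.0285,-0.005,0,0,0,0.05],[0,0,-0.015,0,0,0,0.05],[0,0,-0.015,0,0,0,0.05],[0,0,-0.015,0,0,0,0.05],[0,0,-0.012,0,0,0,0.05],[0,0,-0.012,0,0,0,0.05],[0,0,0,0,0,0,0.05],[0,0,0,0,0,0,0.05]]
  newtons: 25

```text
clock: 8.57
position: [0.4289, 0.2376, 0.0409]
ee_rot: [-0.001, -0.074, 0.997, -0.0]
contact_force: [0.1, 0.6, 0.1]
width: 0.0502
```

move_arm:
  series:
    - [[0,0,0,0,0,0,0.0],[0,0,0,0,0,0,0.0],[0,0,0,0,0,0,0.0],[0,0,0,0,0,0,0.0],[0,0,0,0,0,0,0.0],[0,0,0,0,0,0,0.0]]

```text
clock: 9.07
position: [0.4301, 0.237, 0.0421]
ee_rot: [0.001, -0.075, 0.997, -0.0]
contact_force: [0.9, -5.3, 6.1]
width: 0.0152
```

Run:
```python
import numpy as np
th=np.arange(0,1.6501,.055)
x=-.166*np.cos(th)+.004*np.sin(th); z=.166*np.sin(th)+.004*np.cos(th)
d=np.diff(np.c_[x*.99,x*.143,z],axis=0)
print(len(d));print(d.round(4).tolist())
```

```text
30
[[0.0005, 0.0001, 0.0091], [0.001, 0.0001, 0.0091], [0.0015, 0.0002, 0.009], [0.0019, 0.0003, 0.0089], [0.0024, 0.0004, 0.0088], [0.0029, 0.0004, 0.0086], [0.0034, 0.0005, 0.0085], [0.0038, 0.0006, 0.0083], [0.0043, 0.0006, 0.0081], [0.0047, 0.0007, 0.0078], [0.0051, 0.0007, 0.0075], [0.0055, 0.0008, 0.0072], [0.0059, 0.0009, 0.0069], [0.0063, 0.0009, 0.0066], [0.0066, 0.001, 0.0062], [0.0069, 0.001, 0.0058], [0.0073, 0.001, 0.0054], [0.0075, 0.0011, 0.005], [0.0078, 0.0011, 0.0046], [0.008, 0.0012, 0.0042], [0.0083, 0.0012, 0.0037], [0.0084, 0.0012, 0.0033], [0.0086, 0.0012, 0.0028], [0.0087, 0.0013, 0.0023], [0.0089, 0.0013, 0.0018], [0.0089, 0.0013, 0.0013], [0.009, 0.0013, 0.0008], [0.009, 0.0013, 0.0003], [0.009, 0.0013, -0.0002], [0.009, 0.0013, -0.0007]]
```

move_arm:
  series:
    - [[0.0005,0.0001,0.0091,0,0,0,0],[0.001,0.0001,0.0091,0,0,0,0],[0.0015,0.0002,0.009,0,0,0,0],[0.0019,0.0003,0.0089,0,0,0,0],[0.0024,0.0004,0.0088,0,0,0,0],[0.0029,0.0004,0.0086,0,0,0,0],[0.0034,0.0005,0.0085,0,0,0,0],[0.0038,0.0006,0.0083,0,0,0,0]]

```text
clock: 9.73
position: [0.4465, 0.2394, 0.1116]
ee_rot: [-0.001, -0.075, 0.997, -0.001]
contact_force: [3.1, -4.7, -6.2]
width: 0.0156
```

move_arm:
  series:
    - [[0.0043,0.0006,0.0081,0,0,0,0],[0.0047,0.0007,0.0078,0,0,0,0],[0.0051,0.0007,0.0075,0,0,0,0],[0.0055,0.0008,0.0072,0,0,0,0],[0.0059,0.0009,0.0069,0,0,0,0],[0.0063,0.0009,0.0066,0,0,0,0],[0.0066,0.001,0.0062,0,0,0,0],[0.0069,0.001,0.0058,0,0,0,0],[0.0073,0.001,0.0054,0,0,0,0],[0.0075,0.0011,0.005,0,0,0,0],[0.0078,0.0011,0.0046,0,0,0,0],[0.008,0.0012,0.0042,0,0,0,0]]

```text
clock: 10.73
position: [0.5213, 0.2504, 0.1865]
ee_rot: [-0.002, -0.075, 0.997, -0.001]
contact_force: [-1.6, -5.2, -6.2]
width: 0.0155
```

move_arm:
  series:
    - [[0.0083,0.0012,0.0037,0,0,0,0],[0.0084,0.0012,0.0033,0,0,0,0],[0.0086,0.0012,0.0028,0,0,0,0],[0.0087,0.0013,0.0023,0,0,0,0],[0.0089,0.0013,0.0018,0,0,0,0],[0.0089,0.0013,0.0013,0,0,0,0],[0.009,0.0013,0.0008,0,0,0,0],[0.009,0.0013,0.0003,0,0,0,0],[0.009,0.0013,-0.0002,0,0,0,0],[0.009,0.0013,-0.0007,0,0,0,0],[0,0,0,0,0,0,0],[0,0,0,0,0,0,0]]

```text
clock: 11.73
position: [0.6105, 0.2635, 0.2021]
ee_rot: [-0.001, -0.074, 0.997, -0.0]
contact_force: [-0.3, -5.5, -2.6]
width: 0.0156
```

move_arm:
  series:
    - [[0,0,0,0,0,0,0.05],[0,0,0,0,0,0,0.05],[0,0,0,0,0,0,0.05],[0,0,0.02,0,0,0,0.05],[0,0,0.03,0,0,0,0.05],[-0.005,-0.02,0.02,0,0,0,0.05],[-0.015,-0.03,0,0,0,-0.12,0.05],[-0.015,-0.03,0,0,0,-0.12,0.05],[-0.015,-0.03,0,0,0,-0.12,0.05],[-0.015,-0.03,0,0,0,-0.12,0.05],[-0.015,-0.03,0,0,0,-0.12,0.05],[-0.015,-0.03,0,0,0,-0.12,0.05],[-0.015,-0.03,0,0,0,-0.12,0.05],[-0.015,-0.03,0,0,0,-0.12,0.05],[-0.015,-0.03,0,0,0,-0.12,0.05],[-0.015,-0.03,0,0,0,-0.12,0.05],[0,0,0,0,0,-0.12,0.05],[0,0,0,0,0,-0.12,0.05],[0,0,0,0,0,-0.12,0.05],[0,0,0,0,0,-0.12,0.05]]

```text
clock: 13.4
position: [0.4559, -0.0558, 0.2732]
ee_rot: [0.001, 0.695, 0.719, 0.001]
contact_force: [0.2, 0.5, -0.3]
width: 0.0499
```

Run:
```python
from h import *
t=img("top"); s=img("scene")
cv2.imwrite("pics/f1.png",t["color"][:,:,::-1])
P=[[.5145,-.199,.044],[.5355,-.1926,.044],[.4935,-.2054,.044]]
crop(s,230,190,330,270,8,"f2.png",P);crop(t,345,190,445,285,8,"f3.png",P)
cv2.imwrite("pics/f4.png",s["color"][:,:,::-1])
```

```text
(no output)
```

View pics/f1.png

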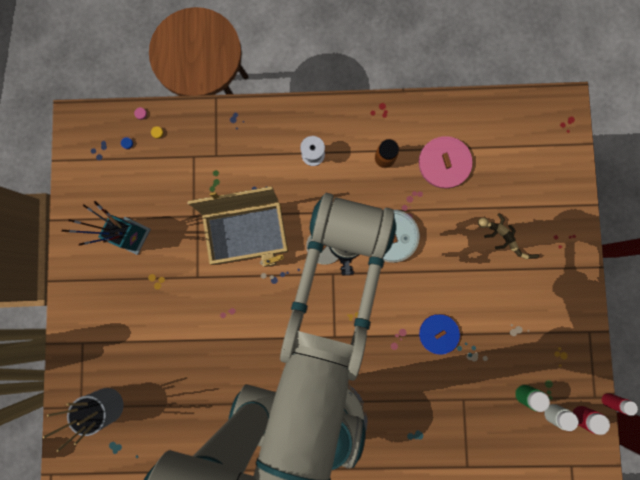

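View pics/f2.png

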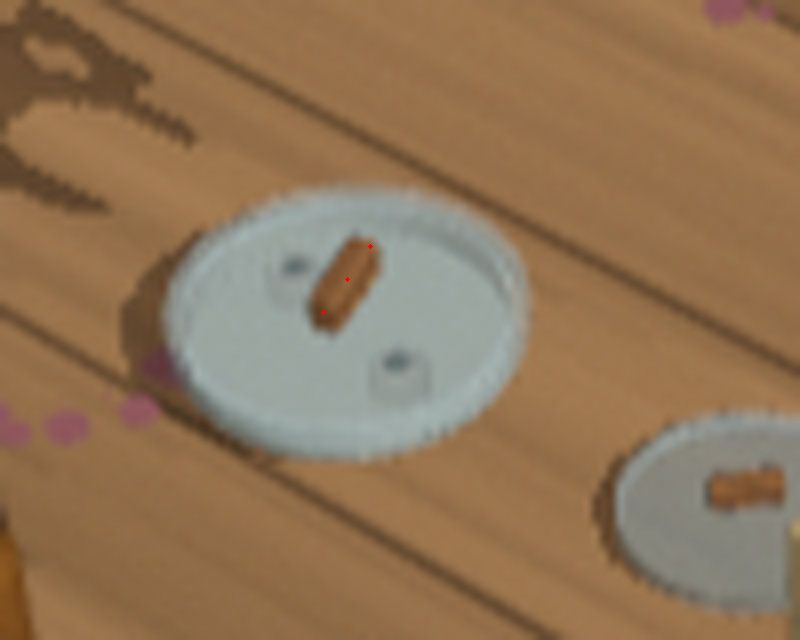

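View pics/f3.png

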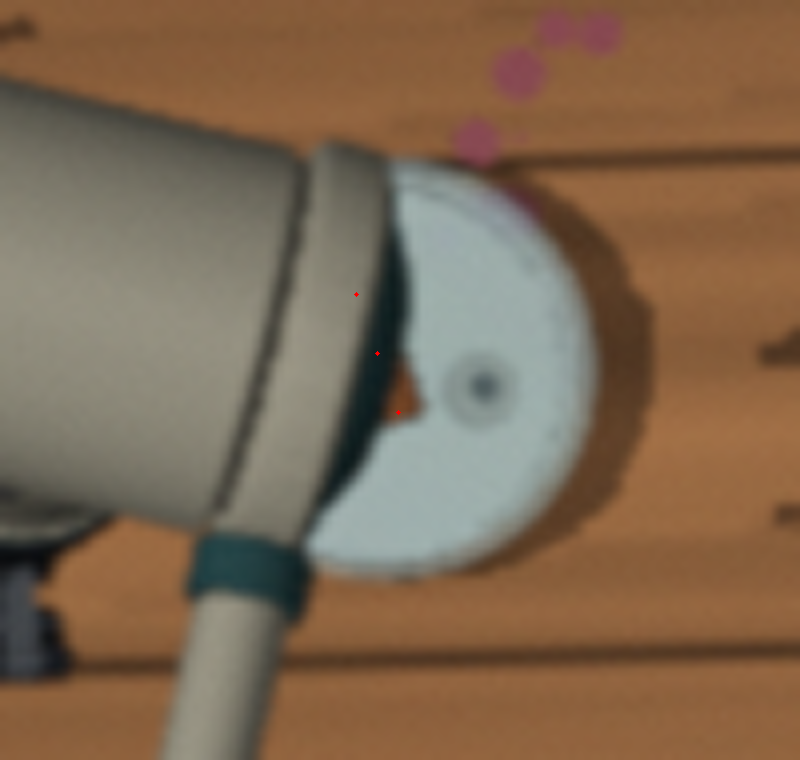

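View pics/f4.png

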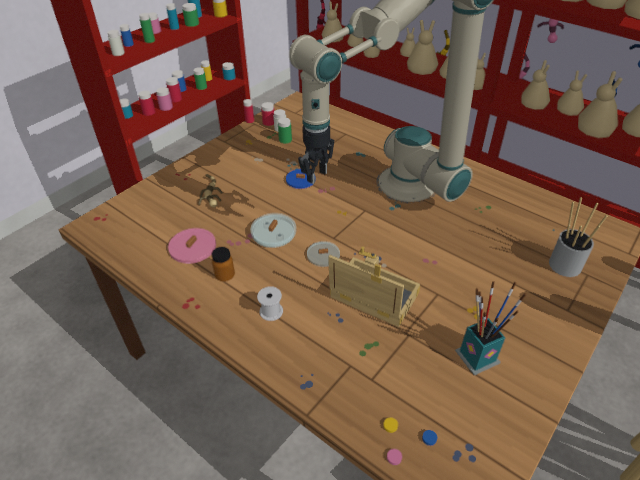

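Both views show the lid standing open, with the case interior visible at (245,232) in the top view. In the scene view the handle's centre is at (273,225). Next is the cover's handle.

move_arm:
  series:
    - [[0.0048,-0.012,-0.014,0,0,-0.1195,0.05],[0.0048,-0.012,-0.014,0,0,-0.1195,0.05],[0.0048,-0.012,-0.014,0,0,-0.1195,0.05],[0.0048,-0.012,-0.014,0,0,-0.1195,0.05],[0.0048,-0.012,-0.014,0,0,-0.1195,0.05],[0.0048,-0.012,-0.014,0,0,-0.1195,0.05],[0.0048,-0.012,-0.014,0,0,-0.1195,0.05],[0.0048,-0.012,-0.014,0,0,-0.1195,0.05],[0.0048,-0.012,-0.014,0,0,-0.1195,0.05],[0.0048,-0.012,-0.014,0,0,-0.1195,0.05],[0.0048,-0.012,-0.014,0,0,-0.1195,0.05],[0.0053,-0.0122,-0.014,0,0,0,0.05],[0,0,0,0,0,0,0.05],[0,0,0,0,0,0,0.05]]

```text
clock: 14.67
position: [0.5136, -0.2, 0.104]
ee_rot: [-0.001, 0.989, 0.148, -0.0]
contact_force: [-0.1, 1.4, -0.2]
width: 0.0498
```

Run:
```python
from h import *
s=img("scene");st=manip.get_state(); p=st["position"]; R=Ro.from_quat(np.roll(st["ee_rot"],-1)).as_matrix(); print(p,R.round(3))
tip=p+R[:,2]*.011
crop(s,230,170,330,260,8,"g1.png",[tip+R[:,1]*.025,tip-R[:,1]*.025,[.514,-.2,.044]])
```

```text
[ 0.5137129  -0.19974588  0.10473618] [[ 0.956  0.294  0.   ]
 [ 0.294 -0.956  0.001]
 [ 0.    -0.001 -1.   ]]
```

View pics/g1.png

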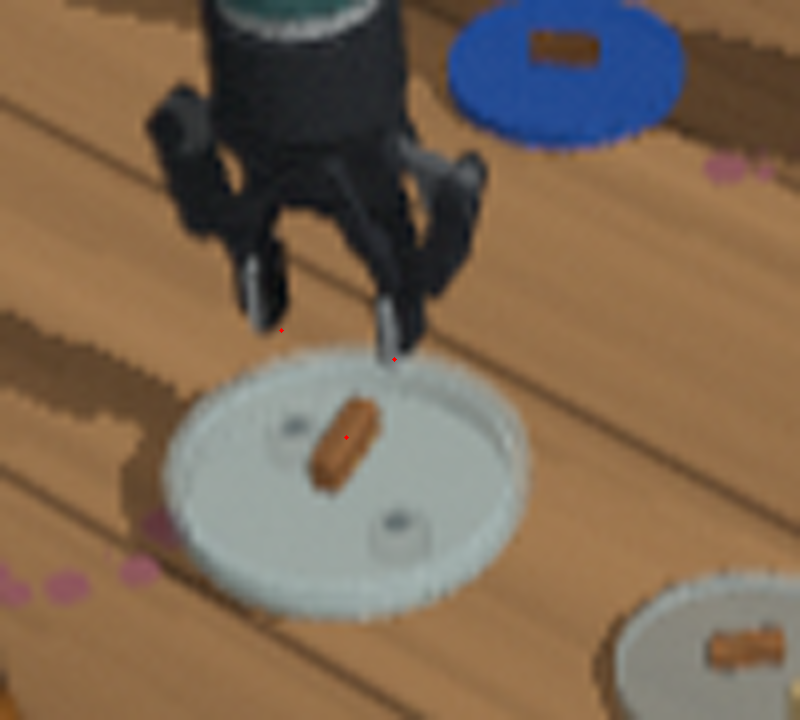

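move_arm:
  series:
    - [[0,0,-0.015,0,0,0,0.05],[0,0,-0.015,0,0,0,0.05],[0,0,-0.015,0,0,0,0.04],[0,0,-0.012,0,0,0,0.04],[0,0,-0.009,0,0,0,0.04],[0,0,0,0,0,0,0.03],[0,0,0,0,0,0,0.0],[0,0,0,0,0,0,0.0],[0,0,0,0,0,0,0.0],[0,0,0,0,0,0,0.0],[0,0,0,0,0,0,0.0],[0,0,0,0,0,0,0.0]]
  newtons: 50

```text
clock: 15.72
position: [0.5143, -0.2005, 0.0393]
ee_rot: [0.0, 0.989, 0.148, 0.001]
contact_force: [-0.3, 0.9, 5.6]
width: 0.0129
```

move_arm:
  series:
    - [[0.0001,-0.0004,0.0015,0.0201,0.0062,0,0],[0.0001,-0.0004,0.0015,0.0201,0.0062,0,0],[0.0001,-0.0005,0.0014,0.0201,0.0062,0,0],[0.0001,-0.0005,0.0014,0.0201,0.0062,0,0],[0.0001,-0.0005,0.0014,0.0201,0.0062,0,0],[0.0002,-0.0005,0.0014,0.0201,0.0062,0,0],[0.0002,-0.0006,0.0014,0.0201,0.0062,0,0],[0.0002,-0.0006,0.0014,0.0201,0.0062,0,0],[0.0002,-0.0006,0.0014,0.0201,0.0062,0,0],[0.0002,-0.0007,0.0014,0.0201,0.0062,0,0],[0,0,0,0,0,0,0]]

```text
clock: 16.63
position: [0.5158, -0.2072, 0.0526]
ee_rot: [-0.104, 0.984, 0.146, -0.015]
contact_force: [1.2, -1.7, 3.9]
width: 0.0126
```

Run:
```python
from h import *
s=img("scene")
crop(s,230,170,330,260,8,"g2.png")
```

```text
(no output)
```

View pics/g2.png

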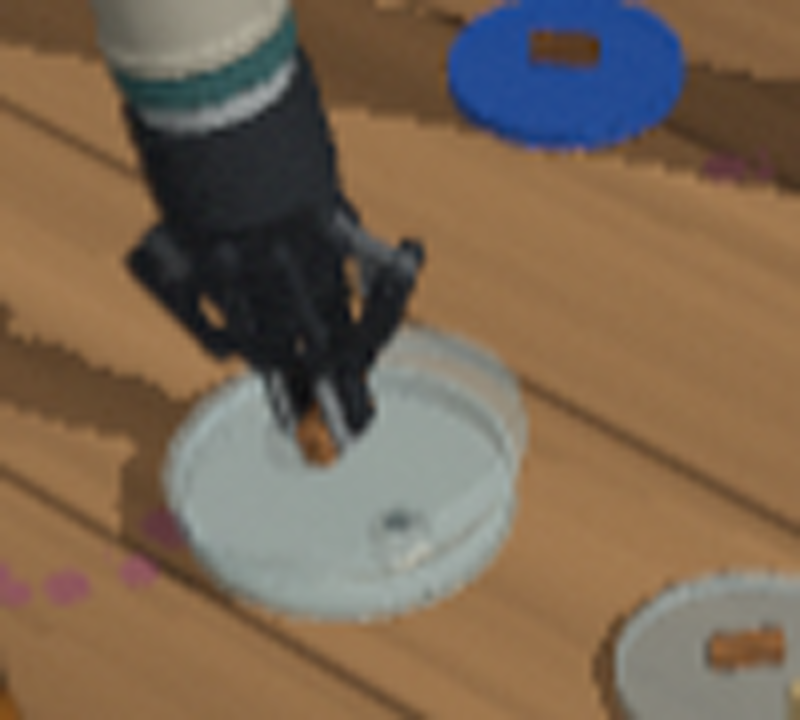

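The cover is tipped up about 12° on its far edge, with the raised near edge at (460,330) in the crop. Now I'll lift it just clear and level it.

move_arm:
  series:
    - [[0,0,0.004,0,0,0,0],[0,0,0.004,0,0,0,0],[0,0,0.004,0,0,0,0],[0,0,0.003,-0.0201,-0.0062,0,0],[0,0,0,-0.0402,-0.0124,0,0],[0,0,0,-0.0402,-0.0124,0,0],[0,0,0,-0.0402,-0.0124,0,0],[0,0,0,-0.0402,-0.0124,0,0],[0,0,-0.003,-0.0201,-0.0062,0,0],[0,0,0,0,0,0,0],[0,0,0,0,0,0,0]]

```text
clock: 17.6
position: [0.514, -0.2041, 0.0644]
ee_rot: [-0.001, 0.989, 0.148, -0.001]
contact_force: [-0.2, 0.3, -1.9]
width: 0.0127
```

Run:
```python
from h import *
s=img("scene")
crop(s,230,170,330,260,8,"g3.png")
```

```text
(no output)
```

View pics/g3.png

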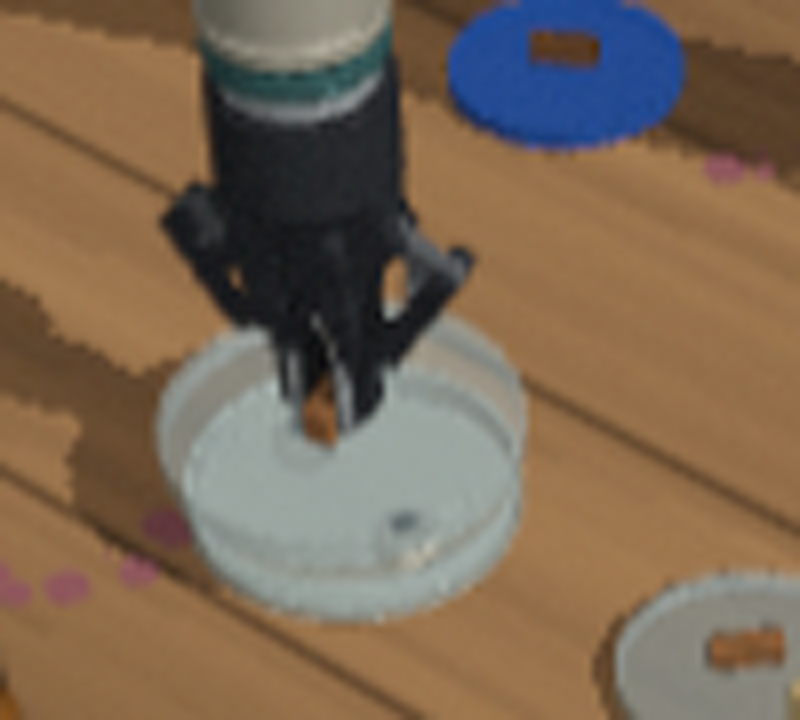

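move_arm:
  series:
    - [[-0.008,0.003,0,0,0,0,0],[-0.014,0.0055,0,0,0,0,0],[-0.016,0.0063,0,0,0,0,0],[-0.016,0.0063,0,0,0,0,0],[-0.016,0.0063,0,0,0,0,0],[-0.016,0.0063,0,0,0,0,0],[-0.016,0.0063,0,0,0,0,0],[-0.016,0.0063,0,0,0,0,0],[-0.016,0.0063,-0.002,0,0,0,0],[-0.016,0.0063,-0.003,0,0,0,0],[-0.016,0.0063,-0.004,0,0,0,0],[-0.014,0.0055,-0.006,0,0,0,0],[-0.008,0.003,-0.006,0,0,0,0],[0,0,-0.005,0,0,0,0],[0,0,-0.004,0,0,0,0],[0,0,-0.002,0,0,0,0],[0,0,0,0,0,0,0]]

```text
clock: 19.07
position: [0.328, -0.1325, 0.0324]
ee_rot: [0.0, 0.989, 0.147, 0.0]
contact_force: [0.9, -0.1, -2.0]
width: 0.0125
```

Run:
```python
from h import *
s=img("scene")
crop(s,250,130,350,220,8,"g4.png")
```

```text
(no output)
```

View pics/g4.png

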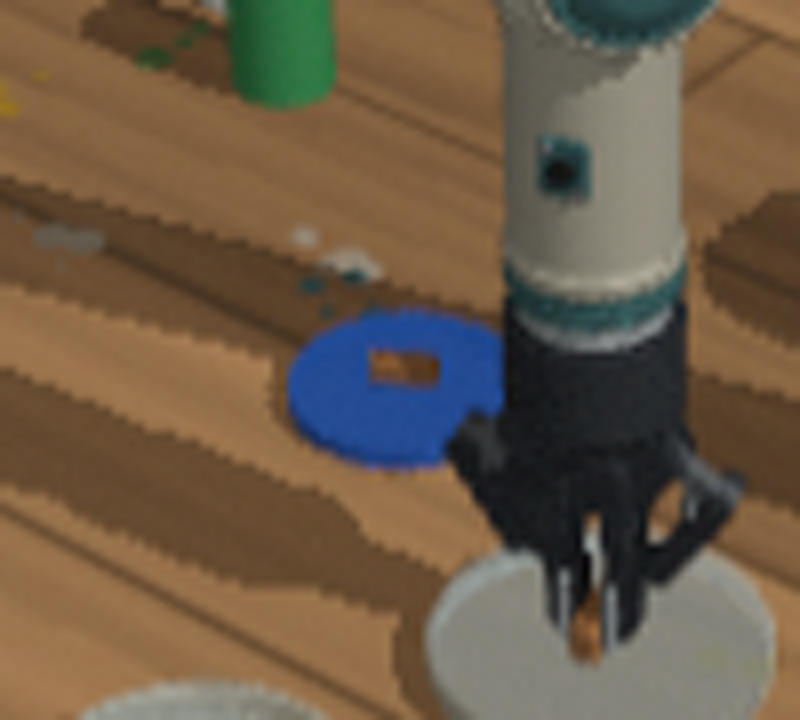

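Force still shows only the cover's weight, so I'll lower 3 mm more until it meets the bench, then release.

move_arm:
  series:
    - [[0,0,-0.0015,0,0,0,0],[0,0,-0.0015,0,0,0,0],[0,0,-0.001,0,0,0,0],[0,0,0,0,0,0,0]]

```text
clock: 19.45
position: [0.3277, -0.1323, 0.0294]
ee_rot: [0.0, 0.989, 0.148, 0.0]
contact_force: [-0.9, 1.4, 11.0]
width: 0.0127
```

move_arm:
  series:
    - [[0,0,0.001,0,0,0,0],[0,0,0,0,0,0,0.03],[0,0,0,0,0,0,0.03],[0,0,0,0,0,0,0.03],[0,0,0.02,0,0,0,0.03],[0,0,0.03,0,0,0,0.05],[0,0.01,0.03,0,0,0,0.05],[0,0.03,0.03,0,0,0,0.05],[0,0.03,0.01,0,0,0,0.05],[0,0.03,0,0,0,0,0.05],[0,0.03,0,0,0,0,0.05],[0,0.03,0,0,0,0,0.05],[0,0,0,0,0,0,0.05],[0,0,0,0,0,0,0.05]]

```text
clock: 20.62
position: [0.3267, 0.0288, 0.1489]
ee_rot: [0.0, 0.989, 0.15, -0.0]
contact_force: [-0.7, 0.2, 0.3]
width: 0.0499
```

Run:
```python
from h import *
t=img("top"); s=img("scene")
cv2.imwrite("pics/h1.png",t["color"][:,:,::-1])
crop(t,345,190,445,285,8,"h3.png");crop(s,230,190,330,270,8,"h2.png")
```

```text
(no output)
```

View pics/h1.png

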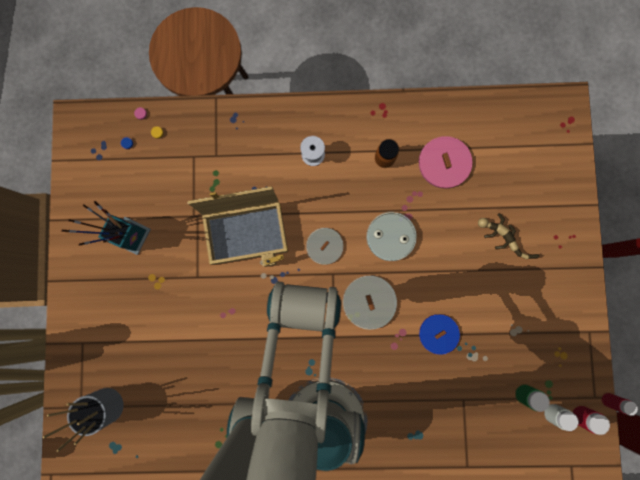

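View pics/h2.png

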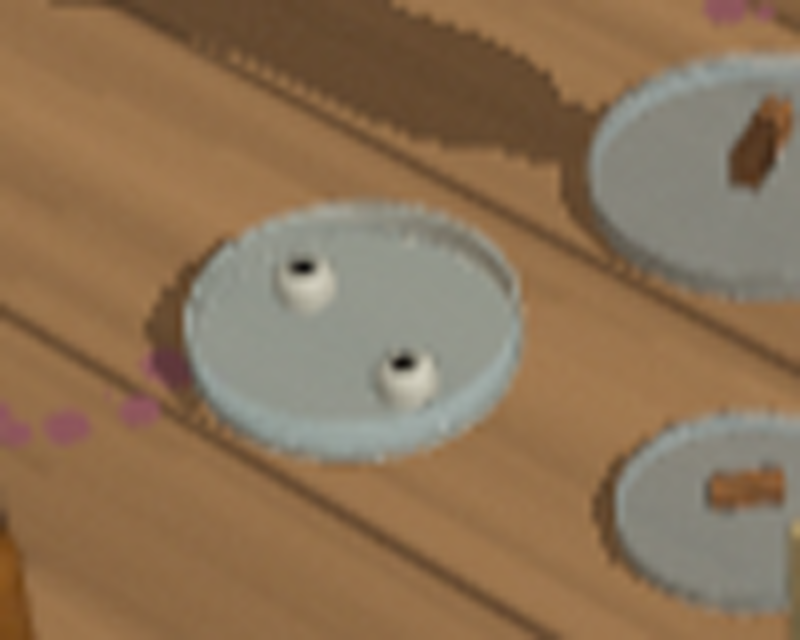

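View pics/h3.png

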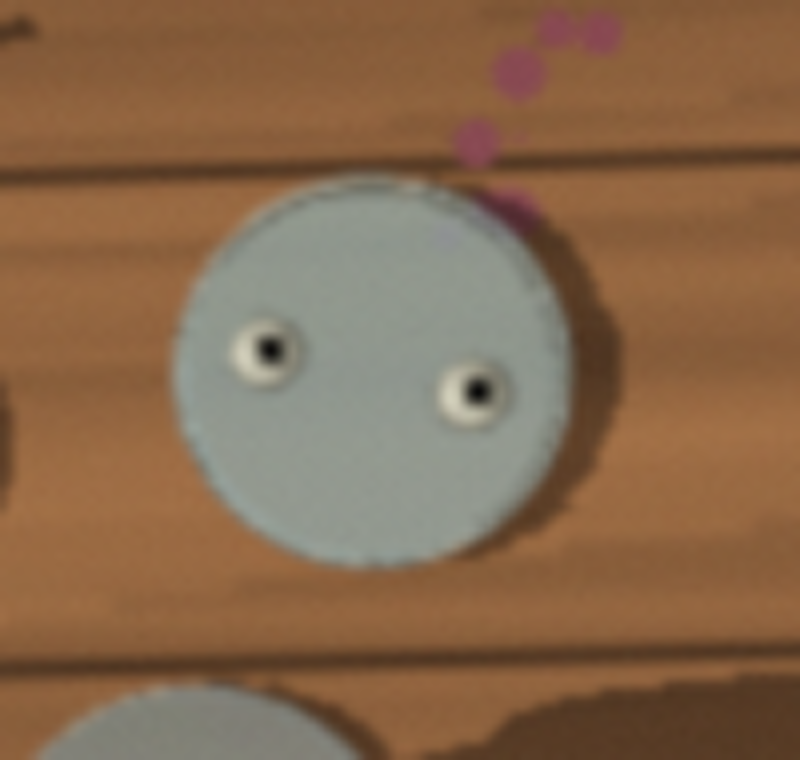

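Both views show the cover on the bench right way up, at (370,302) in the top view. The dish holds exactly two eyes, at about (378,233) and (404,239) in the top view.

```bash
cat > eyes.py <<'E'
from h import *
def eyes(d,box,zc=.011):
    u0,v0,u1,v1=box; im=cv2.resize(d["color"][v0:v1,u0:u1],None,fx=4,fy=4,interpolation=cv2.INTER_CUBIC)
    g=cv2.cvtColor(im,cv2.COLOR_RGB2HSV)
    out=[]
    dk=((g[...,2]<75)).astype(np.uint8)*255
    wh=((g[...,2]>185)&(g[...,1]<50)|(g[...,2]<75)).astype(np.uint8)*255
    for c in cv2.findContours(dk,0,2)[0]:
        a=cv2.contourArea(c)
        if 20<a<400:
            m=cv2.moments(c); x,y=m["m10"]/m["m00"],m["m01"]/m["m00"]
            p=onz(d,(x+.5)/4-.5+u0,(y+.5)/4-.5+v0,.018+0*zc); out.append((round((x+.5)/4-.5+u0,1),round((y+.5)/4-.5+v0,1),round(a),p.round(4)))
    return out
def whites(d,box,z=.011):
    u0,v0,u1,v1=box; im=cv2.resize(d["color"][v0:v1,u0:u1],None,fx=4,fy=4,interpolation=cv2.INTER_CUBIC).astype(int)
    r,b=im[...,0],im[...,2]
    m=((r-b>-3)&(r>150)&(im[...,1]-b<40)&(r-b<50)).astype(np.uint8)*255
    out=[]
    for c in cv2.findContours(m,0,2)[0]:
        a=cv2.contourArea(c)
        if 200<a:
            (x,y),r_=cv2.minEnclosingCircle(c); out.append(((x+.5)/4-.5+u0,(y+.5)/4-.5+v0,round(a),round(r_/4,1),onz(d,(x+.5)/4-.5+u0,(y+.5)/4-.5+v0,z).round(4)))
    return out
E
python3 - <<'E'
from eyes import *
t=img("top"); s=img("scene")
print(*eyes(t,(362,208,420,265)),sep="\n");print(*whites(t,(362,208,420,265)),sep="\n")
print(*eyes(s,(252,214,296,248)),sep="\n");print(*whites(s,(252,214,296,248)),sep="\n")
for d,f,pts in((t,lambda p:((p[0]+.5)/8-.5+345,(p[1]+.5)/8-.5+190),[(172,370),(574,370),(375,173),(375,568)]),(s,lambda p:((p[0]+.5)/8-.5+230,(p[1]+.5)/8-.5+190),[(184,325),(522,310)])):
    for p in pts: print(onz(d,*f(p),.02).round(4))
E
```

```text
(404.4, 238.4, 78, array([ 0.5031, -0.2382,  0.018 ]))
(378.5, 233.3, 74, array([ 0.5199, -0.1651,  0.018 ]))
(402.76942443847656, 238.8112335205078, 468, 4.2, array([ 0.5029, -0.2348,  0.011 ]))
(376.7417621612549, 233.59276580810547, 474, 4.1, array([ 0.52  , -0.1609,  0.011 ]))
(279.9, 234.9, 30, array([ 0.5179, -0.1672,  0.018 ]))
(267.4, 222.9, 29, array([ 0.5001, -0.24  ,  0.018 ]))
(276.23101234436035, 239.0719928741455, 610, 8.9, array([ 0.5351, -0.1685,  0.011 ]))
(268.25, 224.42361068725586, 521, 4.6, array([ 0.4986, -0.2383,  0.011 ]))
(266.75, 217.75, 370, 7.5, array([ 0.4767, -0.2658,  0.011 ]))
[ 0.5134 -0.1293  0.02  ]
[ 0.5094 -0.272   0.02  ]
[ 0.5825 -0.2044  0.02  ]
[ 0.4406 -0.1986  0.02  ]
[ 0.5586 -0.252   0.02  ]
[ 0.4652 -0.1483  0.02  ]
```

move_arm:
  series:
    - [[0.0192,-0.0194,0,0,0,0.104,0.042],[0.0192,-0.0194,0,0,0,0.104,0.042],[0.0192,-0.0194,0,0,0,0.104,0.042],[0.0192,-0.0194,0,0,0,0.104,0.042],[0.0192,-0.0194,-0.004,0,0,0.104,0.042],[0.0192,-0.0194,-0.01,0,0,0.104,0.042],[0.0192,-0.0194,-0.01,0,0,0.104,0.042],[0.0192,-0.0194,-0.01,0,0,0.104,0.042],[0.0192,-0.0194,-0.01,0,0,0.104,0.042],[0.0192,-0.0194,-0.01,0,0,0.104,0.042],[0,0,0,0,0,0,0.042],[0,0,0,0,0,0,0.042]]

```text
clock: 21.82
position: [0.5189, -0.1689, 0.0937]
ee_rot: [-0.001, 0.786, 0.618, -0.001]
contact_force: [-1.1, -0.5, -0.2]
width: 0.042
```

Run:
```python
from h import *
s=img("scene");st=manip.get_state(); p=st["position"]; R=Ro.from_quat(np.roll(st["ee_rot"],-1)).as_matrix(); print(p,R.round(3))
crop(s,230,170,330,260,8,"i1.png",[[.519,-.1655,.018],[.5015,-.2385,.018]])
```

```text
[ 0.51809885 -0.16772889  0.09414101] [[ 0.236  0.972 -0.002]
 [ 0.972 -0.236  0.001]
 [ 0.001 -0.002 -1.   ]]
```

View pics/i1.png

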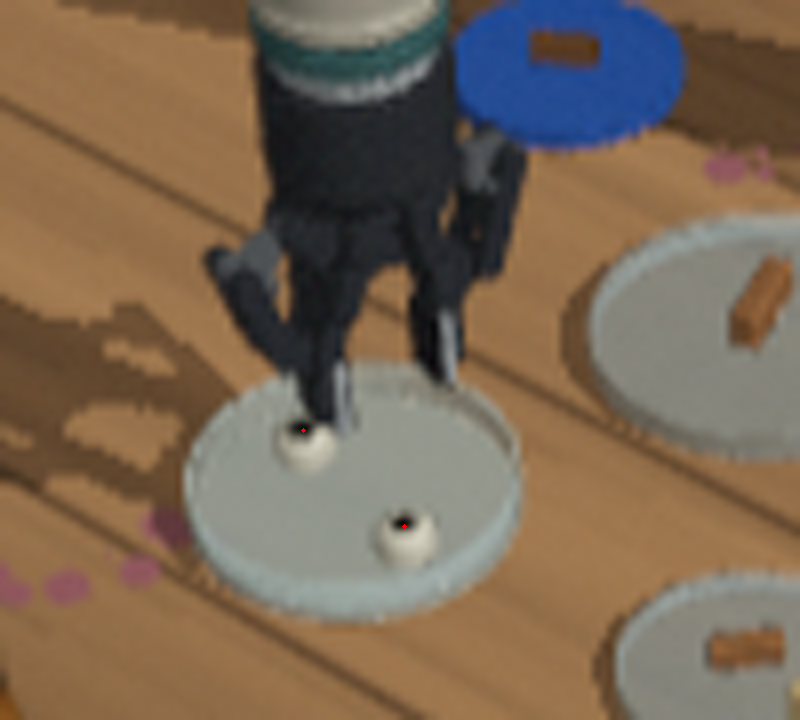

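move_arm:
  series:
    - [[0.001,0.002,-0.02,0,0,0,0.042],[0,0,-0.02,0,0,0,0.042],[0,0,-0.018,0,0,0,0.042],[0,0,-0.013,0,0,0,0.042],[0,0,-0.006,0,0,0,0.042],[0,0,0,0,0,0,0.042],[0,0,0,0,0,0,0.042]]
  newtons: 25

```text
clock: 22.45
position: [0.5198, -0.1644, 0.0186]
ee_rot: [0.0, 0.785, 0.619, 0.0]
contact_force: [-0.5, -0.4, 0.7]
width: 0.0421
```

move_arm:
  series:
    - [[0,0,-0.0015,0,0,0,0.042],[0,0,0,0,0,0,0.015],[0,0,0,0,0,0,0.015],[0,0,0,0,0,0,0.015],[0,0,0,0,0,0,0.015],[0,0,0,0,0,0,0.015]]

```text
clock: 22.95
position: [0.5206, -0.1647, 0.0175]
ee_rot: [0.001, 0.785, 0.62, 0.0]
contact_force: [-1.5, 0.8, 7.2]
width: 0.0244
```

move_arm:
  series:
    - [[0,0,0.01,0,0,0,0.015],[0,0,0.02,0,0,0,0.015],[0,0,0.025,0,0,0,0.015],[0.0005,0.01,0.025,0,0,0,0.015],[0.001,0.025,0,0,0,0,0.015],[0.001,0.03,0,0,0,0,0.015],[0.001,0.03,0,0,0,0,0.015],[0.001,0.03,0,0,0,0,0.015],[0.001,0.03,0,0,0,0,0.015],[0.001,0.03,0,0,0,0,0.015],[0.001,0.03,0,0,0,0,0.015],[0.001,0.03,0,0,0,0,0.015],[0.001,0.03,0,0,0,0,0.015],[0.001,0.03,0,0,0,0,0.015],[0.001,0.03,0,0,0,0,0.015],[0.001,0.025,0,0,0,0,0.015],[0,0.012,0,0,0,0,0.015],[0,0,0,0,0,0,0.015],[0,0,0,0,0,0,0.015]]

```text
clock: 24.53
position: [0.5323, 0.2072, 0.0966]
ee_rot: [0.0, 0.784, 0.62, -0.0]
contact_force: [-0.8, -0.7, 0.8]
width: 0.0246
```

Run:
```python
from h import *
t=img("top");s=img("scene")
crop(s,240,180,400,290,5,"j1.png");crop(t,190,190,440,290,3,"j2.png")
print(manip.get_state()["width"])
```

```text
0.024432272653455243
```

View pics/j1.png

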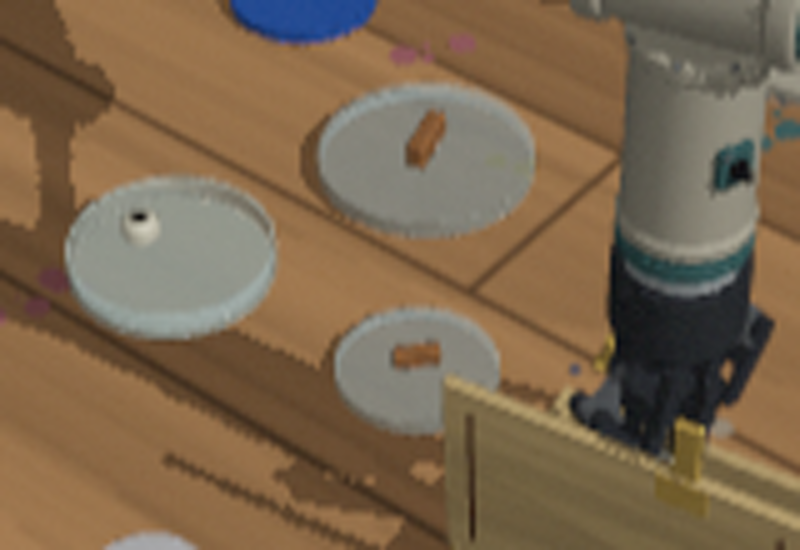

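View pics/j2.png

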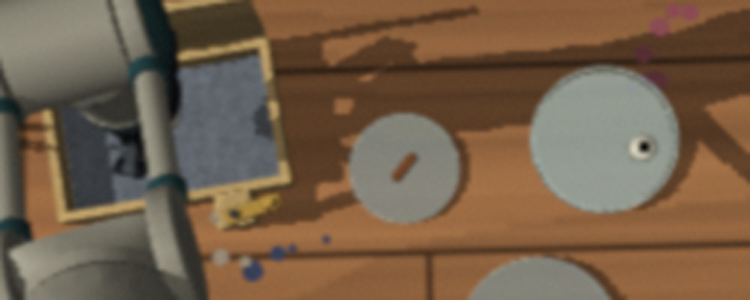

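move_arm:
  series:
    - [[0,-0.006,-0.015,0,0,0,0.015],[0,-0.006,-0.015,0,0,0,0.015],[0,0,-0.015,0,0,0,0.015],[0,0,-0.015,0,0,0,0.015],[0,0,-0.01,0,0,0,0.015],[0,0,-0.004,0,0,0,0.015],[0,0,0,0,0,0,0.015],[0,0,0,0,0,0,0.035],[0,0,0,0,0,0,0.035],[0,0,0,0,0,0,0.035]]

```text
clock: 25.47
position: [0.5331, 0.1955, 0.023]
ee_rot: [0.0, 0.785, 0.619, 0.001]
contact_force: [0.4, -0.2, 0.2]
width: 0.035
```

move_arm:
  series:
    - [[0,0,0.02,0,0,0,0.035],[0,0,0.025,0,0,0,0.035],[0,-0.01,0.03,0,0,0,0.042],[-0.001,-0.025,0,0,0,0,0.042],[-0.002,-0.03,0,0,0,0,0.042],[-0.002,-0.03,0,0,0,0,0.042],[-0.002,-0.03,0,0,0,0,0.042],[-0.002,-0.03,0,0,0,0,0.042],[-0.002,-0.03,0,0,0,0,0.042],[-0.002,-0.03,0,0,0,0,0.042],[-0.002,-0.03,0,0,0,0,0.042],[-0.002,-0.03,0,0,0,0,0.042],[-0.002,-0.03,0,0,0,0,0.042],[-0.002,-0.03,0,0,0,0,0.042],[-0.002,-0.03,0,0,0,0,0.042],[-0.002,-0.03,0,0,0,0,0.042],[-0.002,-0.02,0,0,0,0,0.042],[-0.002,-0.02,0,0,0,0,0.042],[0,0,0,0,0,0,0.042],[0,0,0,0,0,0,0.042]]

```text
clock: 27.13
position: [0.5036, -0.2402, 0.0977]
ee_rot: [0.0, 0.786, 0.619, 0.0]
contact_force: [-0.0, 0.4, -0.2]
width: 0.042
```

Run:
```python
from h import *
t=img("top");s=img("scene");st=manip.get_state(); print(st["position"],st["clock"])
crop(s,230,170,330,260,8,"k1.png",[[.5015,-.2385,.018]]);crop(t,190,190,440,290,3,"k2.png")
```

```text
[ 0.50341254 -0.23853993  0.09753699] 27.2333
```

View pics/k1.png

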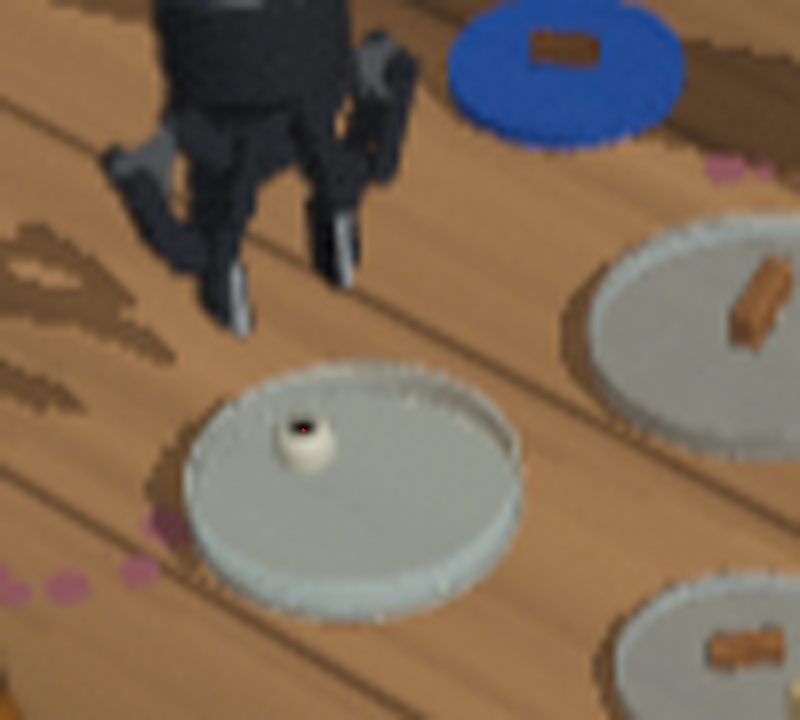

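View pics/k2.png

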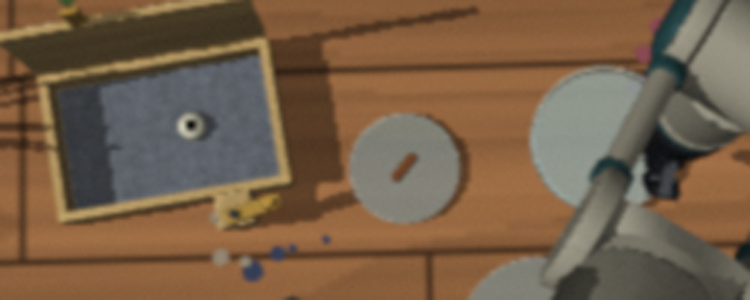

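Eye 1 is in the case, at (190,125) in the top crop, and eye 2 is where I measured it. I'll grasp eye 2.

move_arm:
  series:
    - [[-0.001,0.0,-0.02,0,0,0,0.042],[-0.0005,0,-0.02,0,0,0,0.042],[0,0,-0.018,0,0,0,0.042],[0,0,-0.014,0,0,0,0.042],[0,0,-0.008,0,0,0,0.042],[0,0,0,0,0,0,0.042],[0,0,0,0,0,0,0.042],[0,0,0,0,0,0,0.015],[0,0,0,0,0,0,0.015],[0,0,0,0,0,0,0.015],[0,0,0,0,0,0,0.015],[0,0,0,0,0,0,0.015]]

```text
clock: 28.23
position: [0.503, -0.2397, 0.0186]
ee_rot: [0.001, 0.785, 0.619, 0.001]
contact_force: [0.3, 2.2, 6.7]
width: 0.0239
```

move_arm:
  series:
    - [[0,0,0.01,0,0,0,0.015],[0,0,0.02,0,0,0,0.015],[0,0,0.025,0,0,0,0.015],[0.001,0.01,0.025,0,0,0,0.015],[0.001,0.025,0,0,0,0,0.015],[0.001,0.033,0,0,0,0,0.015],[0.001,0.033,0,0,0,0,0.015],[0.001,0.033,0,0,0,0,0.015],[0.001,0.033,0,0,0,0,0.015],[0.001,0.033,0,0,0,0,0.015],[0.002,0.033,0,0,0,0,0.015],[0.002,0.033,0,0,0,0,0.015],[0.002,0.033,0,0,0,0,0.015],[0.002,0.033,0,0,0,0,0.015],[0.002,0.033,0,0,0,0,0.015],[0.002,0.033,0,0,0,0,0.015],[0.001,0.033,0,0,0,0,0.015],[0,0.033,0,0,0,0,0.015],[0,0.025,0,0,0,0,0.015],[0,0.012,0,0,0,0,0.015]]

```text
clock: 29.9
position: [0.522, 0.2644, 0.098]
ee_rot: [-0.0, 0.784, 0.62, 0.001]
contact_force: [0.8, 0.1, 0.1]
width: 0.024
```

move_arm:
  series:
    - [[0,0,0,0,0,0,0.015],[0,0,-0.015,0,0,0,0.015],[0,0,-0.015,0,0,0,0.015],[0,0,-0.015,0,0,0,0.015],[0,0,-0.015,0,0,0,0.015],[0,0,-0.01,0,0,0,0.015],[0,0,-0.004,0,0,0,0.015],[0,0,0,0,0,0,0.015],[0,0,0,0,0,0,0.015]]

```text
clock: 30.65
position: [0.5225, 0.2607, 0.0239]
ee_rot: [0.0, 0.785, 0.619, 0.0]
contact_force: [0.2, 0.3, 0.2]
width: 0.0242
```

move_arm:
  series:
    - [[0,0,0,0,0,0,0.035],[0,0,0,0,0,0,0.035],[0,0,0,0,0,0,0.035],[0,0,0.02,0,0,0,0.035],[0,0,0.025,0,0,0,0.035],[-0.005,-0.01,0.03,0,0,0,0.042],[-0.014,-0.03,0.01,0,0,-0.08,0.042],[-0.015,-0.03,0,0,0,-0.08,0.042],[-0.015,-0.03,0,0,0,-0.08,0.042],[-0.015,-0.03,0,0,0,-0.08,0.042],[-0.015,-0.03,0,0,0,-0.08,0.042],[-0.015,-0.03,0,0,0,-0.08,0.042],[-0.015,-0.03,0,0,0,-0.08,0.042],[-0.015,-0.03,0,0,0,-0.08,0.042],[-0.015,-0.03,0,0,0,-0.08,0.042],[-0.015,-0.03,0,0,0,-0.08,0.042],[-0.015,-0.03,0,0,0,-0.08,0.042],[-0.015,-0.03,0,0,0,-0.08,0.042],[-0.011,-0.023,0,0,0,-0.08,0.042],[0,0,0,0,0,0,0.042]]

```text
clock: 32.32
position: [0.326, -0.1349, 0.109]
ee_rot: [0.001, 0.99, 0.144, 0.0]
contact_force: [0.6, -0.5, -0.9]
width: 0.0423
```

Run:
```python
from h import *
t=img("top");s=img("scene");st=manip.get_state(); print(st["position"],st["ee_rot"],st["clock"])
cv2.imwrite("pics/l0.png",t["color"][:,:,::-1])
crop(s,230,160,350,260,6,"l1.png",[[.3277,-.1323,.034]]);crop(t,190,190,440,290,3,"l2.png")
```

```text
[ 0.32696678 -0.13206588  0.10876101] [1.32946326e-04 9.89216984e-01 1.46456769e-01 3.94602325e-04] 32.4167
```

View pics/l1.png

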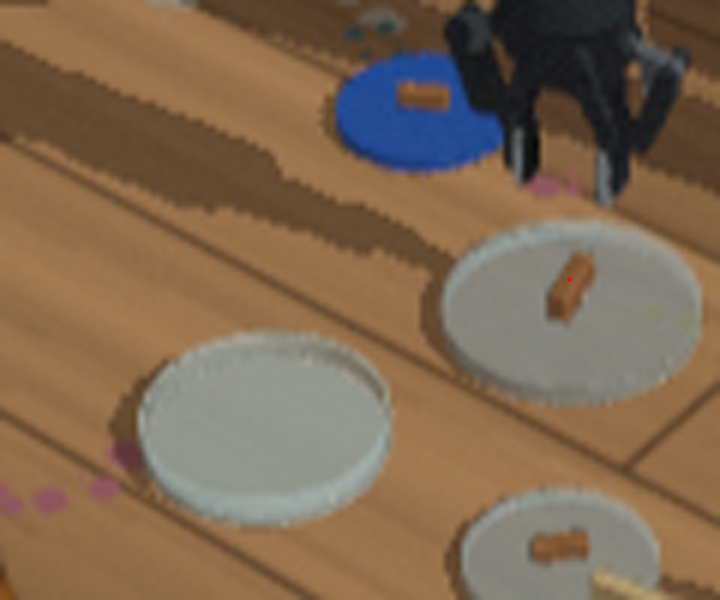

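View pics/l2.png

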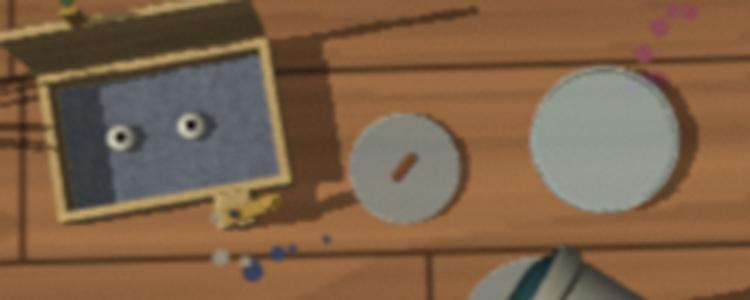

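Run:
```python
from h import *
t=img("top");s=img("scene")
h1=cv2.imread("pics/h1.png")[:,:,::-1]; t1=dict(t); t1["color"]=np.ascontiguousarray(h1)
def fit(d,c0,r,zs,R,tag):
    # outer silhouette: bench (brown) vs glass (grey-blue): r-b sign
    u0,v0=int(c0[0]-r[0]),int(c0[1]-r[1]); im=cv2.resize(d["color"][v0:v0+2*r[1],u0:u0+2*r[0]],None,fx=4,fy=4,interpolation=cv2.INTER_CUBIC).astype(int)
    m=((im[...,0]-im[...,2])<28).astype(np.uint8)*255
    m=cv2.morphologyEx(m,cv2.MORPH_OPEN,np.ones((9,9),np.uint8))
    c=cv2.convexHull(max(cv2.findContours(m,0,1)[0],key=cv2.contourArea))[:,0]
    P=np.array([onz(d,(x+.5)/4-.5+u0,(y+.5)/4-.5+v0,zs)[:2] for x,y in c])
    cc,rr=cv2.minEnclosingCircle(P.astype(np.float32)); 
    A=np.c_[2*P,np.ones(len(P))]; q=np.linalg.lstsq(A,(P**2).sum(1),rcond=None)[0]
    print(tag,"lsq",q[:2].round(4),"r",np.sqrt(q[2]+q[0]**2+q[1]**2).round(4),"enc",np.round(cc,4),round(rr,4),"px",P.shape)
    cv2.imwrite(f"pics/m_{tag}.png",m)
fit(t1,(392,237),(36,36),.02,.07,"dish_top")
fit(t,(392,237),(36,36),.02,.07,"dish_top_now")
fit(t1,(370,302),(36,36),.014,.076,"cover_top")
fit(s,(274,231),(30,22),.02,.07,"dish_sc")
fit(s,(325,212),(29,24),.014,.076,"cover_sc")
```

```text
dish_top lsq [ 0.5109 -0.2014] r 0.0703 enc [ 0.5128 -0.2007] 0.0722 px (55, 2)
dish_top_now lsq [ 0.5111 -0.2014] r 0.0704 enc [ 0.5126 -0.2007] 0.0721 px (55, 2)
cover_top lsq [ 0.3257 -0.1336] r 0.0751 enc [ 0.3254 -0.1336] 0.076 px (61, 2)
dish_sc lsq [ 0.5163 -0.196 ] r 0.0748 enc [ 0.5172 -0.1961] 0.0788 px (34, 2)
cover_sc lsq [ 0.3297 -0.1301] r 0.0783 enc [ 0.331  -0.1305] 0.0812 px (47, 2)
```

move_arm:
  series:
    - [[0.0007,-0.0003,-0.02,0,0,0.004,0.042],[0,0,-0.02,0,0,0,0.042],[0,0,-0.018,0,0,0,0.04],[0,0,-0.013,0,0,0,0.04],[0,0,-0.0075,0,0,0,0.04],[0,0,0,0,0,0,0.04],[0,0,0,0,0,0,0.0],[0,0,0,0,0,0,0.0],[0,0,0,0,0,0,0.0],[0,0,0,0,0,0,0.0],[0,0,0,0,0,0,0.0],[0,0,0,0,0,0,0.0]]
  newtons: 50

```text
clock: 33.52
position: [0.3285, -0.1316, 0.0306]
ee_rot: [0.0, 0.989, 0.149, 0.001]
contact_force: [1.3, 3.5, 6.6]
width: 0.0127
```

move_arm:
  series:
    - [[0,0,0.004,0,0,0,0],[0,0,0.01,0,0,0,0],[0,0,0.012,0,0,0,0],[0.005,-0.002,0.008,0,0,0,0],[0.015,-0.0055,0,0,0,0,0],[0.015,-0.0055,0,0,0,0,0],[0.015,-0.0055,0,0,0,0,0],[0.015,-0.0055,0,0,0,0,0],[0.015,-0.0055,0,0,0,0,0],[0.015,-0.0055,0,0,0,0,0],[0.015,-0.0055,0,0,0,0,0],[0.015,-0.0055,0,0,0,0,0],[0.015,-0.0055,0,0,0,0,0],[0.015,-0.0055,0,0,0,0,0],[0.015,-0.0055,0,0,0,0,0],[0.01,-0.004,0,0,0,0,0],[0.005,-0.002,0,0,0,0,0],[0,0,0,0,0,0,0],[0,0,0,0,0,0,0]]

```text
clock: 35.1
position: [0.5118, -0.1999, 0.0637]
ee_rot: [-0.0, 0.989, 0.15, -0.001]
contact_force: [0.5, 0.2, -1.7]
width: 0.0128
```

Run:
```python
from h import *
s=img("scene");st=manip.get_state(); print(st["position"],st["ee_rot"],st["width"],st["contact_force"])
crop(s,230,170,330,260,8,"n1.png")
```

```text
[ 0.51146655 -0.19972844  0.06367667] [-5.41955567e-04  9.88746208e-01  1.49598613e-01 -9.47154495e-04] 0.012857936910708676 [ 0.54299627 -0.20766457 -2.19439558]
```

View pics/n1.png

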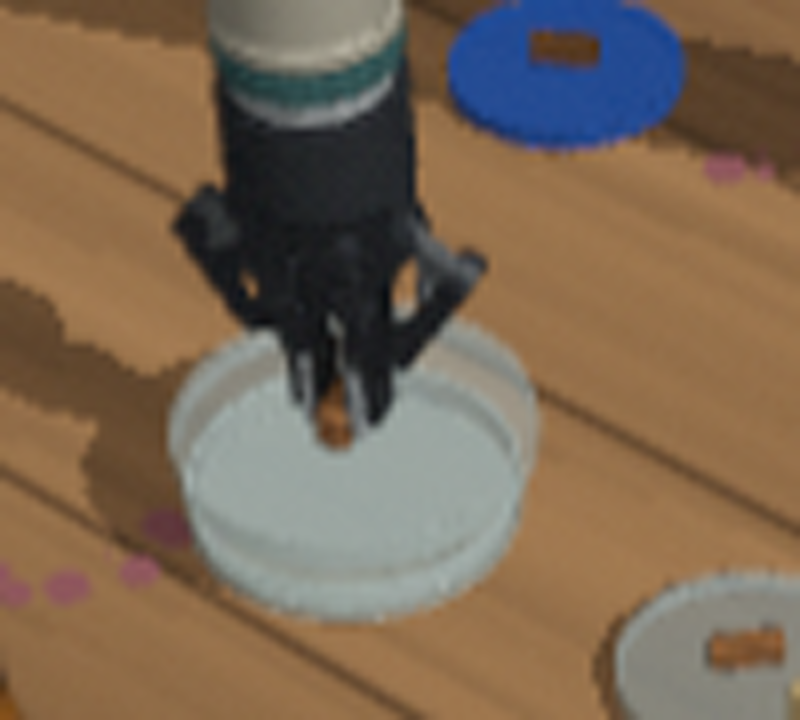

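move_arm:
  series:
    - [[0.0015,0,-0.004,0,0,0,0],[0,0,-0.004,0,0,0,0],[0,0,-0.004,0,0,0,0],[0,0,-0.003,0,0,0,0],[0,0,-0.003,0,0,0,0],[0,0,-0.002,0,0,0,0],[0,0,-0.001,0,0,0,0],[0,0,0,0,0,0,0]]

```text
clock: 35.82
position: [0.5141, -0.2002, 0.0427]
ee_rot: [-0.0, 0.989, 0.15, -0.0]
contact_force: [0.5, 0.2, -1.9]
width: 0.0132
```

move_arm:
  series:
    - [[-0.0005,0,-0.001,0,0,0,0],[0,0,-0.001,0,0,0,0],[0,0,0,0,0,0,0],[0,0,0,0,0,0,0]]

```text
clock: 36.15
position: [0.5138, -0.2003, 0.041]
ee_rot: [0.0, 0.989, 0.15, 0.0]
contact_force: [-1.5, -0.0, -1.3]
width: 0.0123
```

Run:
```python
from h import *
s=img("scene");st=manip.get_state(); print(st["position"],st["contact_force"])
crop(s,230,170,330,260,8,"n2.png")
```

```text
[ 0.51385773 -0.20028815  0.04107005] [-0.16514951 -0.13412373 -2.64810458]
```

View pics/n2.png

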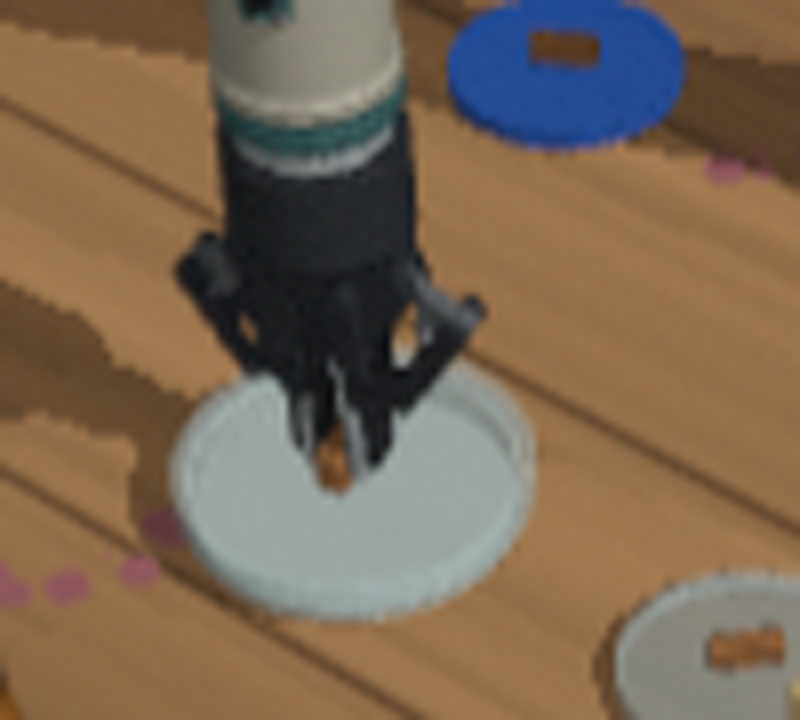

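Its rim is around the dish, but it isn't quite down yet. I'll lower it further in small steps.

move_arm:
  series:
    - [[-0.0003,0,-0.001,0,0,0,0],[0,0,-0.001,0,0,0,0],[0,0,0,0,0,0,0],[0,0,0,0,0,0,0]]

```text
clock: 36.53
position: [0.5139, -0.2004, 0.0406]
ee_rot: [0.0, 0.989, 0.15, 0.001]
contact_force: [-1.8, 1.4, 8.7]
width: 0.013
```

move_arm:
  series:
    - [[0,0,0.0005,0,0,0,0.03],[0,0,0,0,0,0,0.03],[0,0,0,0,0,0,0.03],[0,0,0,0,0,0,0.03],[0,0,0.02,0,0,0,0.03],[0,0,0.03,0,0,0,0.05],[0,0.01,0.035,0,0,0,0.05],[0,0.03,0.035,0,0,-0.05,0.05],[0,0.03,0.035,0,0,-0.05,0.05],[0,0.035,0.035,0,0,-0.057,0.05],[0,0.035,0.03,0,0,0,0.05],[0,0.035,0.02,0,0,0,0.05],[0,0.035,0,0,0,0,0.05],[0,0.035,0,0,0,0,0.05],[0,0.035,0,0,0,0,0.05],[0,0.035,0,0,0,0,0.05],[0,0.035,0,0,0,0,0.05],[0,0.035,0,0,0,0,0.05],[0,0,0,0,0,0,0.05],[0,0,0,0,0,0,0.05]]

```text
clock: 38.2
position: [0.5131, 0.1717, 0.2639]
ee_rot: [0.0, 0.997, 0.073, -0.0]
contact_force: [0.1, -0.2, 0.2]
width: 0.05
```

Run:
```python
from h import *
t=img("top");s=img("scene");st=manip.get_state(); print(st["position"],st["ee_rot"],st["clock"])
crop(s,230,180,430,300,4,"o1.png");crop(t,330,180,450,280,6,"o2.png"); crop(t,180,170,310,290,6,"o3.png")
crop(s,230,190,330,270,8,"o4.png")
```

```text
[0.51332968 0.16959553 0.26399009] [ 5.15797719e-04  9.97422309e-01  7.17518561e-02 -3.76789841e-04] 38.3
```

View pics/o1.png

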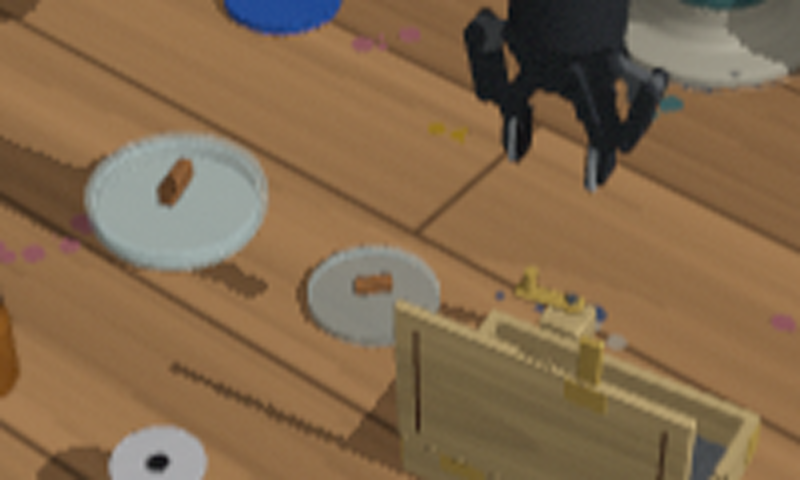

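View pics/o2.png

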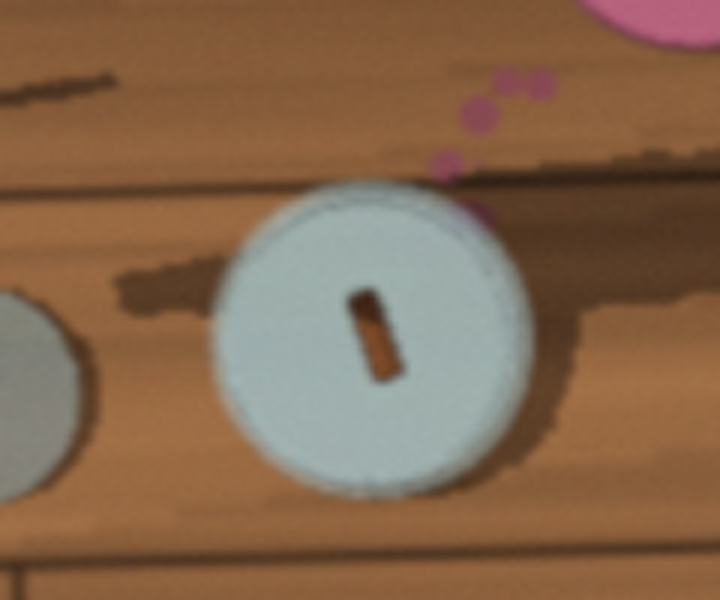

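View pics/o4.png

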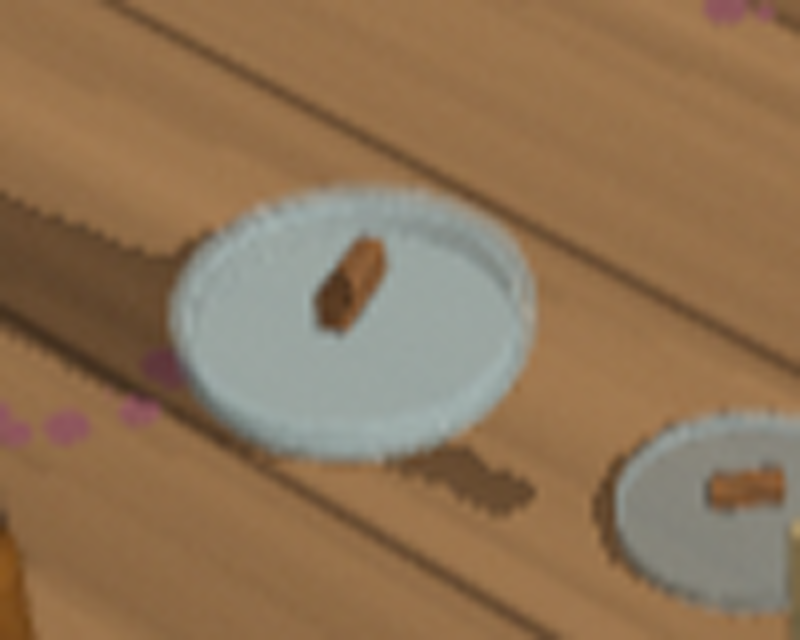

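View pics/o3.png

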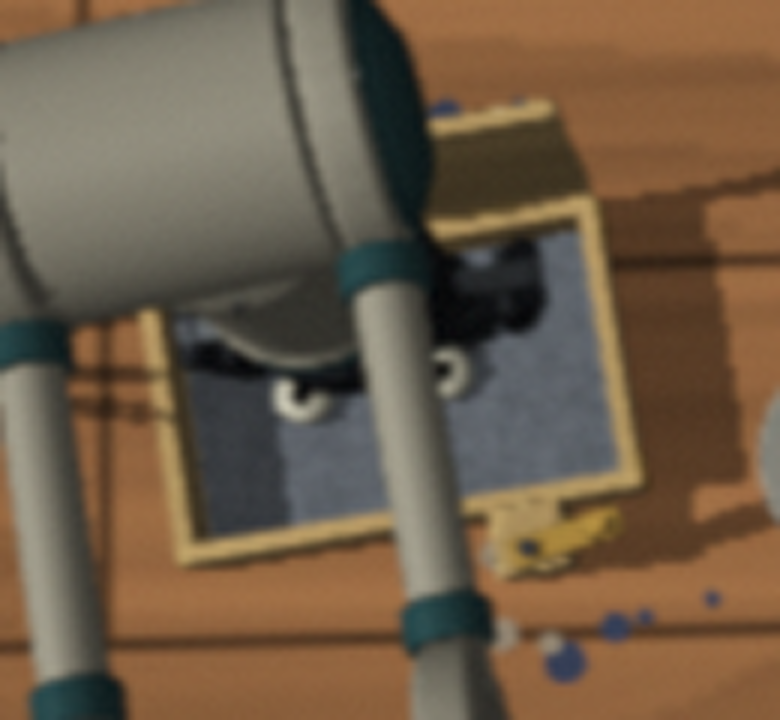

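The cover is seated flat, and both eyes are visible in the case at (300,398) and (450,372). Next I'll regrip the tab and shut the lid.

move_arm:
  series:
    - [[0.012,0.012,0,0,0,0,0.05],[0.02,0.02,0,0,0,0,0.05],[0.025,0.025,0,0,0,0,0.05],[0.025,0.025,0,0,0,0,0.05],[0.015,0.012,0,0,0,0,0.05],[0,0,0,0,0,0,0.05],[0,0,-0.015,0,0,0,0.05],[0,0,-0.015,0,0,0,0.05],[0,0,-0.015,0,0,0,0.05],[0,0,-0.012,0,0,0,0.05],[0,0,-0.005,0,0,0,0.05],[0,0,0,0,0,0,0.05],[0,0,0,0,0,0,0.0],[0,0,0,0,0,0,0.0],[0,0,0,0,0,0,0.0],[0,0,0,0,0,0,0.0],[0,0,0,0,0,0,0.0],[0,0,0,0,0,0,0.0]]
  newtons: 25

```text
clock: 39.8
position: [0.6111, 0.2636, 0.2036]
ee_rot: [0.001, 0.997, 0.072, 0.001]
contact_force: [-0.3, -3.5, 5.6]
width: 0.0156
```

move_arm:
  series:
    - [[-0.009,-0.0013,0.0007,0,0,0,0],[-0.009,-0.0013,0.0002,0,0,0,0],[-0.009,-0.0013,-0.0003,0,0,0,0],[-0.009,-0.0013,-0.0008,0,0,0,0],[-0.0089,-0.0013,-0.0013,0,0,0,0],[-0.0089,-0.0013,-0.0018,0,0,0,0],[-0.0087,-0.0013,-0.0023,0,0,0,0],[-0.0086,-0.0012,-0.0028,0,0,0,0],[-0.0084,-0.0012,-0.0033,0,0,0,0],[-0.0083,-0.0012,-0.0037,0,0,0,0],[-0.008,-0.0012,-0.0042,0,0,0,0],[-0.0078,-0.0011,-0.0046,0,0,0,0],[-0.0075,-0.0011,-0.005,0,0,0,0],[-0.0073,-0.001,-0.0054,0,0,0,0],[-0.0069,-0.001,-0.0058,0,0,0,0]]

```text
clock: 41.05
position: [0.4841, 0.245, 0.1618]
ee_rot: [0.001, 0.997, 0.072, -0.0]
contact_force: [2.7, -5.3, 2.4]
width: 0.0154
```

move_arm:
  series:
    - [[-0.0066,-0.001,-0.0062,0,0,0,0],[-0.0063,-0.0009,-0.0066,0,0,0,0],[-0.0059,-0.0009,-0.0069,0,0,0,0],[-0.0055,-0.0008,-0.0072,0,0,0,0],[-0.0051,-0.0007,-0.0075,0,0,0,0],[-0.0047,-0.0007,-0.0078,0,0,0,0],[-0.0043,-0.0006,-0.0081,0,0,0,0],[-0.0038,-0.0006,-0.0083,0,0,0,0],[-0.0034,-0.0005,-0.0085,0,0,0,0],[-0.0029,-0.0004,-0.0086,0,0,0,0],[-0.0024,-0.0004,-0.0088,0,0,0,0]]

```text
clock: 41.97
position: [0.4329, 0.2374, 0.0767]
ee_rot: [0.001, 0.997, 0.072, -0.001]
contact_force: [2.4, -5.0, 1.5]
width: 0.0152
```

move_arm:
  series:
    - [[-0.0015,-0.0003,-0.008,0,0,0,0],[-0.001,-0.0002,-0.009,0,0,0,0],[-0.0005,-0.0001,-0.009,0,0,0,0],[-0.0003,-0.0001,-0.007,0,0,0,0],[0,0,-0.002,0,0,0,0],[0,0,0,0,0,0,0],[0,0,0,0,0,0,0]]

```text
clock: 42.55
position: [0.4288, 0.2369, 0.0443]
ee_rot: [0.001, 0.997, 0.072, -0.002]
contact_force: [-4.2, -6.7, 23.7]
width: 0.0155
```

move_arm:
  series:
    - [[0,0,0.0015,0,0,0,0],[0,0,0,0,0,0,0.04],[0,0,0,0,0,0,0.04],[0,0,0,0,0,0,0.04],[0,0,0.02,0,0,0,0.04],[0,0,0.025,0,0,0,0.04],[0,0,0.03,0,0,0,0.04],[0,-0.01,0.03,0,0,0.118,0.04],[0,-0.02,0.01,0,0,0.118,0.04],[-0.01,-0.03,0,0,0,0.118,0.04],[-0.01,-0.03,0,0,0,0.118,0.04],[-0.01,-0.03,0,0,0,0.118,0.04],[-0.01,-0.03,0,0,0,0.118,0.04],[-0.01,-0.03,0,0,0,0.118,0.04],[-0.01,-0.02,0,0,0,0.118,0.04],[-0.01,-0.02,0,0,0,0.118,0.04],[0,0,0,0,0,0.118,0.04],[0,0,0,0,0,0.118,0.04],[0,0,0,0,0,0.118,0.04],[0,0,0,0,0,0.118,0.04]]

```text
clock: 44.22
position: [0.3617, 0.0212, 0.1585]
ee_rot: [-0.001, 0.671, 0.741, 0.0]
contact_force: [0.1, 0.3, 0.1]
width: 0.0401
```

Run:
```python
from h import *
t=img("top");s=img("scene");st=manip.get_state(); print(st["position"],st["ee_rot"],st["clock"])
P=[[.452,.1123,.082],[.446,.1477,.066]]
crop(t,190,190,300,280,7,"p1.png",P); crop(s,330,230,410,290,9,"p2.png",P)
```

```text
[0.36182428 0.02125534 0.1585115 ] [-6.69404209e-04  6.73261936e-01  7.39403751e-01  9.92383937e-05] 44.3167
```

View pics/p1.png

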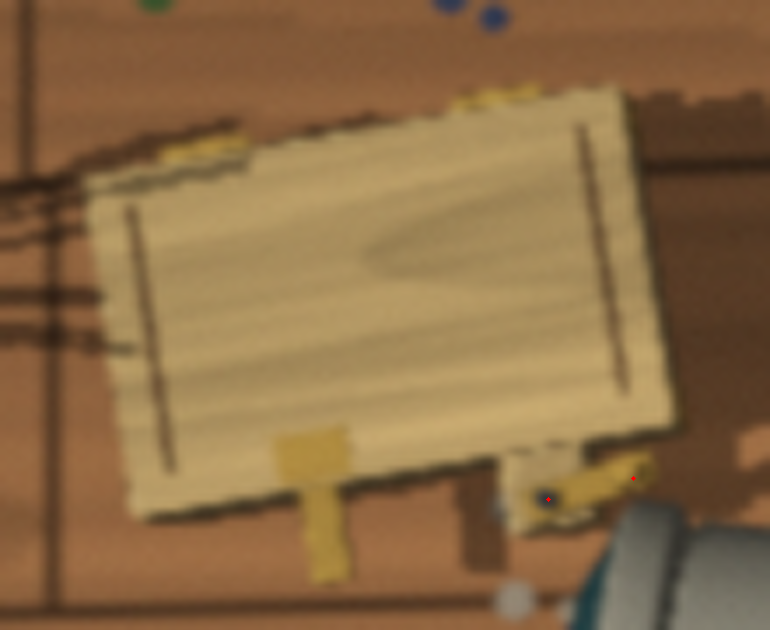

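View pics/p2.png

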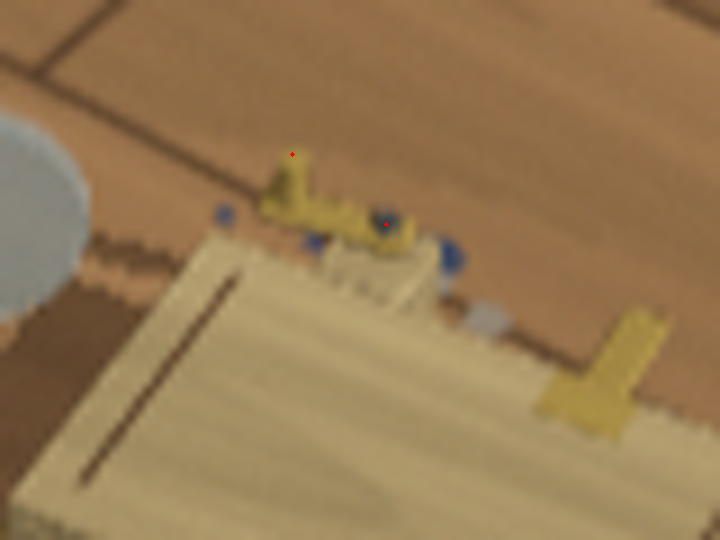

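move_arm:
  series:
    - [[0.012,0.012,0,0,0,0.05,0.04],[0.02,0.02,0,0,0,0.05,0.04],[0.025,0.022,0,0,0,0,0.04],[0.025,0.022,-0.01,0,0,0,0.04],[0.0122,0.0142,-0.018,0,0,0,0.04],[0,0,-0.015,0,0,0,0.04],[0,0,-0.015,0,0,0,0.04],[0,0,-0.013,0,0,0,0.04],[0,0,-0.0095,0,0,0,0.04],[0,0,0,0,0,0,0.04],[0,0,0,0,0,0,0.0],[0,0,0,0,0,0,0.0],[0,0,0,0,0,0,0.0],[0,0,0,0,0,0,0.0],[0,0,0,0,0,0,0.0],[0,0,0,0,0,0,0.0]]
  newtons: 20

```text
clock: 45.65
position: [0.4568, 0.111, 0.0791]
ee_rot: [0.0, 0.635, 0.772, 0.001]
contact_force: [-1.1, 0.1, 2.2]
width: 0.0097
```

Run:
```python
import numpy as np
a=-1.309+.104*np.arange(15); p=.034*np.c_[np.cos(a),np.sin(a)]
print(np.diff(p,axis=0).round(4).tolist(), p[-1]-p[0])
```

```text
[[0.0034, 0.0011], [0.0032, 0.0014], [0.0031, 0.0018], [0.0029, 0.0021], [0.0026, 0.0024], [0.0024, 0.0026], [0.0021, 0.0028], [0.0018, 0.0031], [0.0015, 0.0032], [0.0011, 0.0034], [0.0008, 0.0035], [0.0004, 0.0035], [0.0, 0.0035], [-0.0003, 0.0035]] [0.02483356 0.03782152]
```

move_arm:
  series:
    - [[0.0034,0.0011,0,0,0,0.104,0],[0.0032,0.0014,0,0,0,0.104,0],[0.0031,0.0018,0,0,0,0.104,0],[0.0029,0.0021,0,0,0,0.104,0],[0.0026,0.0024,0,0,0,0.104,0],[0.0024,0.0026,0,0,0,0.104,0],[0.0021,0.0028,0,0,0,0.104,0],[0.0018,0.0031,0,0,0,0.104,0],[0,0,0,0,0,0,0]]

```text
clock: 46.4
position: [0.4784, 0.1297, 0.079]
ee_rot: [0.0, 0.269, 0.963, 0.001]
contact_force: [-1.1, 3.7, 3.7]
width: 0.0098
```

move_arm:
  series:
    - [[0.0015,0.0032,0,0,0,0.104,0],[0.0011,0.0034,0,0,0,0.104,0],[0.0008,0.0035,0,0,0,0.104,0],[0.0004,0.0035,0,0,0,0.104,0],[0,0.0035,0,0,0,0.104,0],[-0.0003,0.0035,0,0,0,0.104,0],[0,0,0,0,0,0,0],[0,0,0,0,0,0,0]]

```text
clock: 47.07
position: [0.4832, 0.1494, 0.0791]
ee_rot: [0.002, -0.037, 0.999, 0.001]
contact_force: [3.3, 2.5, 1.0]
width: 0.0091
```

move_arm:
  series:
    - [[-0.0003,0.0025,0,0,0,0.07,0],[-0.0004,0.002,0,0,0,0.02,0],[0,0,0,0,0,0,0],[0,0,0,0,0,0,0]]

```text
clock: 47.4
position: [0.4828, 0.1536, 0.0791]
ee_rot: [0.002, -0.083, 0.997, 0.0]
contact_force: [5.0, 3.1, 0.3]
width: 0.0099
```

move_arm:
  series:
    - [[0,0.0015,0,0,0,0,0],[0,0.001,0,0,0,0,0],[0,0,0,0,0,0,0],[0,0,0,0,0,0,0]]

```text
clock: 47.73
position: [0.4827, 0.154, 0.0791]
ee_rot: [0.002, -0.084, 0.996, -0.002]
contact_force: [4.9, -4.4, 2.2]
width: 0.0098
```

The lever is at its stop. I'll release, back away and check.

move_arm:
  series:
    - [[0,-0.0015,0,0,0,0,0],[0,0,0,0,0,0,0.035],[0,0,0,0,0,0,0.035],[0,0,0,0,0,0,0.035],[0,0,0.02,0,0,0,0.035],[0,0,0.03,0,0,0,0.035],[0,0,0.03,0,0,0,0.035],[-0.02,0,0.02,0,0,0,0.035],[-0.03,-0.01,0.01,0,0,0,0.035],[-0.035,-0.02,0,0,0,0,0.035],[-0.035,-0.02,0,0,0,0,0.035],[-0.025,-0.02,0,0,0,0,0.035],[0,-0.03,0,0,0,0,0.035],[0,-0.03,0,0,0,0,0.035],[0,0,0,0,0,0,0.035],[0,0,0,0,0,0,0.035]]

```text
clock: 49.07
position: [0.3346, 0.0234, 0.1882]
ee_rot: [-0.001, -0.082, 0.997, 0.0]
contact_force: [0.3, -0.2, 0.5]
width: 0.035
```

Run:
```python
from h import *
t=img("top");s=img("scene");st=manip.get_state(); print(st["position"],st["clock"],st["contact_force"])
crop(t,190,190,300,280,7,"q1.png"); crop(s,230,180,430,310,4,"q2.png"); cv2.imwrite("pics/q3.png",t["color"][:,:,::-1])
```

```text
[0.33496751 0.02483277 0.18816506] 49.1667 [-1.11045781  0.26747767  0.38322985]
```

View pics/q1.png

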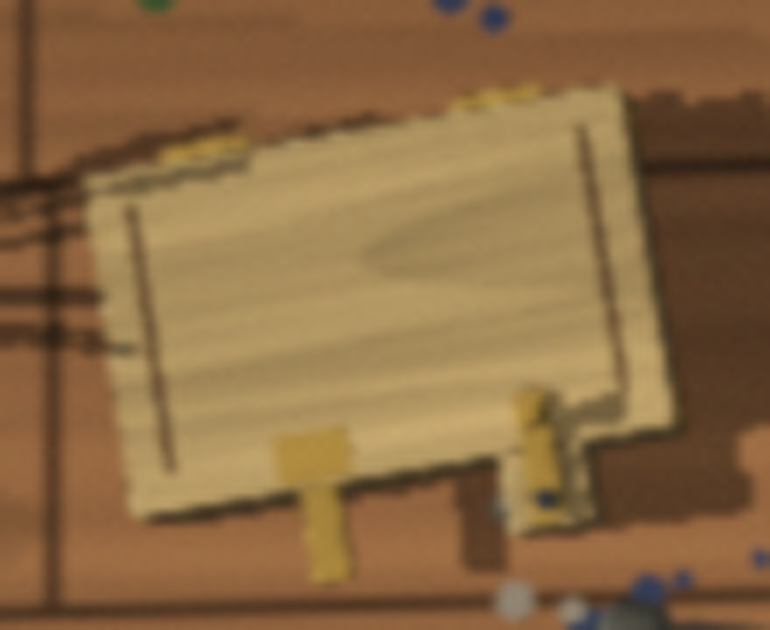

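View pics/q2.png

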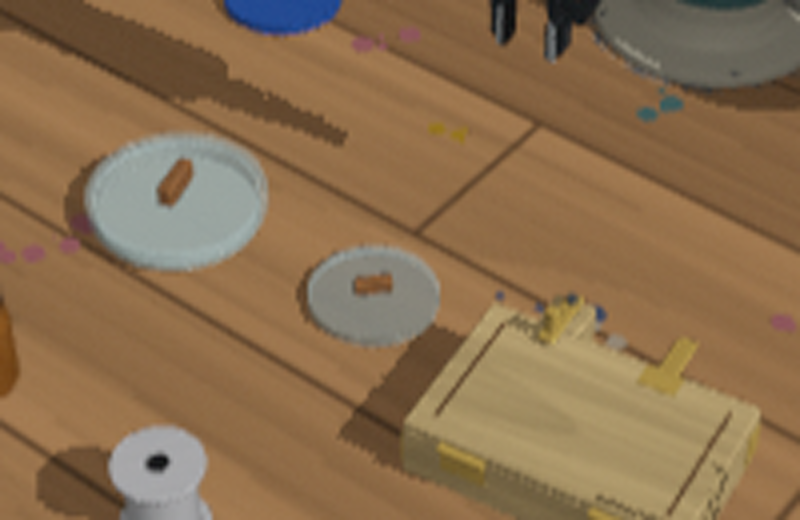

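View pics/q3.png

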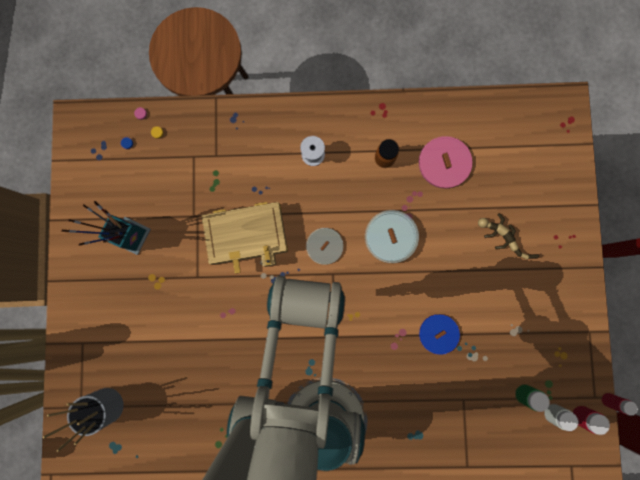

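Run:
```python
from h import *
for f in ("top0","q3"):
    im=cv2.imread(f"pics/{f}.png").astype(int)[196:276,352:434]; im=cv2.resize(im.astype(np.uint8),None,fx=4,fy=4,interpolation=cv2.INTER_CUBIC).astype(int)
    m=((im[...,2]-im[...,0])<28).astype(np.uint8)*255; m=cv2.morphologyEx(m,cv2.MORPH_OPEN,np.ones((9,9),np.uint8))
    c=max(cv2.findContours(m,0,1)[0],key=cv2.contourArea); e=cv2.fitEllipse(cv2.convexHull(c)); print(f,(e[0][0]/4+352,e[0][1]/4+196),e[1][0]/4)
print(manip.sign_off())
```

```text
top0 (393.0400505065918, 235.6600570678711) 53.079044342041016
q3 (392.3621253967285, 236.3264923095703) 53.086849212646484
the job is handed in; nothing more can be done
None
```

The job is done and handed in at about 49 s on the robot's clock. No verdict was reported.

**What I did, in order:**
- Swung the latch free and opened the lid to about 1.65 rad.
- Tipped the large clear cover up about 12° on its far edge, lifted it just clear, and laid it right way up on the bench.
- Moved both eyes into the case; only two were in the dish.
- Set the cover back on the dish, shut the lid and swung the latch to its stop.

**Last checks:**
- **Eyes:** the dish was empty, and both eyes were seen in the case just before the lid was shut.
- **Case:** the lid is down and the latch points back over its edge; the top view looks the same as at the start.
- **Cover:** it looks level. Its centre in the top view is within about 1 px (2–3 mm) of its starting position. That is within the rim's 3 mm play, but the pictures can't show the centring more exactly.
- **Other things:** in the top view they look to be where they stood at the start.

**Disagreements:** the two cameras differed by up to about 6 mm on some points, so I averaged them or used differences within one view. The lid met its stop about 2 mm higher on the tool reading than when I first gripped it. I took that as a changed grip height, because it pressed back with about 24 N and the latch then closed over it.

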